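# Tighten the proof press's trip-rod castle nut and line a slot up with the cotter hole

### The job

The castle nut that holds the trip rod to the crank arm of the proof press is only hand-tight. Pull the top drawer of the tool cabinet out to its stop, take the big spanner from it, tighten the nut by one flat (a sixth of a turn, clockwise), then turn it a little further, to where the next slot lines up with the cotter hole in the stud, and no further. Lay the spanner back in the drawer, and leave the ink tin where it stands.

Things in the scene. Friction and masses are not known exactly. Their poses are not given: they have to be found in the camera images.
- castle_nut: Steel castle nut on an upright stud. Origin on the axis at its underside, 57 mm above the table, z up. Hexagon 36 mm across flats, 41.5 over corners, 19 tall; above it a round crown, radius 16.5, 8 tall, with six slots 6.5 mm wide, one over the middle of each flat. x axis: along slot pair 1, square to two flats. Turn it with the spanner only; fingers must not push on it. It stays where left.
- nut_turn (a joint): Turn of the nut past hand-tight (rad), growing clockwise from above; starts at about 0 (within 0.04). To turn it takes 0.5 N m of thread friction plus 0.2 N m per rad. One flat is 1.047 rad; it counts as tight from 0.97 on. The right line-up, the first after tight, comes between 1.22 and 1.78; an earlier one is not tight enough. Above 2.2 the rod end's bush is crushed: never go there.
- slot_1 (a point): Middle of slot pair 1 at mid slot height, on the nut's axis; its x axis runs along that slot pair across the nut, z up.
- slot_2 (a point): The same for slot pair 2, 60 degrees counter-clockwise from slot 1.
- slot_3 (a point): The same for slot pair 3, 120 degrees counter-clockwise from slot 1.
- nut_flats (a point): Point on the nut's axis at half height of its hexagon, 66.5 mm above the table: where the jaws' mid thickness should be. Below the nut: a washer, radius 22 mm, top at 57 mm, and the trip rod's eye, radius 26 mm. The stud ends at 89.5 mm.
- cotter_hole (a point): Centre of the cotter hole (4 mm) drilled across the stud (radius 12 mm), at slot height; its x axis runs along the hole. A dark saw cut across the stud's end face runs the same way. The stud does not turn.
- press: Fixed proof press. Origin on the table under the stud's axis. In its frame the base fills x -0.30 to 0.26, y above 0.065 (66 mm high, bearers 89); roller carriage, 215 mm high, x 0.10 to 0.25, y above 0.05; trip arm, 143 mm high, at (0.17, 0.047). Crank lever to (-0.2, 0.01) and trip rod to (0.17, 0.03), below 60 mm. Negative y is free for swinging the spanner, but for tin and furniture.
- tool_cabinet_drawer0 (a joint): How far the cabinet's top drawer is pulled out (m): 0 shut, stop at 0.194. It slides in the cabinet's -x direction, with about 1 N of friction.
- tool_cabinet_drawer0_handle (a point): Middle of the top drawer's brass bar handle, 35 mm in front of the drawer's face; the bar is about 10 mm thick, runs along the drawer's y axis, 91 mm above the table. The cabinet's top, at 124 mm, begins about 50 mm behind the bar. The point's -x axis is the way the drawer opens.
- drawer_floor (a point): Centre of the top drawer's inner floor, 72 mm above the table; moves with the drawer, axes as the cabinet's. Inside 215 mm (x) by 258 mm (y), walls 30 mm high. Fully open, the floor from the front wall (x -0.107) to x 0.08 is clear of the cabinet.
- tool_cabinet: Fixed wooden cabinet, 260 x 300 x 124 mm, two shallow drawers; origin at the middle of its underside, front facing its -x.
- spanner: Big open-ended steel spanner, 0.27 to 0.43 kg, 12 mm thick, flat in the top drawer, mouth towards the cabinet's +y. Origin at its underside under the jaw opening's centre, where the nut's axis goes. x points from handle to mouth. Opening 38 mm between parallel faces, tips 22 mm ahead of the origin, throat 23 mm behind. Head 71 mm wide; handle 22 mm wide, x -0.045 to -0.175: grip it at about -0.1.
- jaw_centre (a point): Centre of the spanner's jaw opening at mid thickness (6 mm above the origin).
- spanner_tail (a point): Point near the end of the spanner's handle, at mid thickness, 165 mm behind jaw_centre.
- small_spanner: A smaller spanner (25 mm mouth, 141 mm long) that does not fit, lying beside the big one about 68 mm away in the drawer; either may be the front one. Origin and axes like the big one's.
- ink_tin: Closed ink tin, 74 mm diameter, 76 mm tall, on the table at the near side of the press, at press x about +0.15 or -0.15, y about -0.075; wooden spacing furniture, 19 mm tall, lies at the other of the two places. Origin under its centre.
Mind the look-alikes: they are no part of the job. There is more than one size of the ink_tin; the one meant has the size given above.

How it is judged:
By the outcome, as a careful person would: the job done as asked, in the order asked, and still so for the second after the job is handed in, with the robot touching nothing.
It also fails if it takes over 72 s, if anything falls off the work surface, if the arm or the gripper's body presses on something with over 40 N, if the wrist force passes 120 N, or if a joint passes its speed limit or range.

### The arm

A 6-joint arm with a two-finger parallel gripper is mounted at the origin on the work surface. World frame = base frame: x ahead of the robot, y to its left, z up, the work surface at z = 0. Lengths are in mm, angles in rad, forces in N, time in s.
With the tool pointing down it reaches from about 300 to 875 mm from the base axis. Payload 4.2 kg.
Tool frame: the origin (TCP) lies at the very end of the fingers, on their centre line; the grasp point (between the pads) lies env.grip_point_offset behind it (env.grip_point_offset is the distance from the TCP to the grasp point, in mm); x points along the fingers, y is the direction in which the jaws open and shut, and the axes are right-handed (so a half turn about x gives the same grasp; the last joint's range is limited). The gripper opens to 85 mm and grips with 20 to 120 N. Pads are 22 mm wide; open, the fingers measure 114 mm over their backs; the gripper's body (76 mm by 85 mm) begins 54 mm behind the grasp point. The pads swing forward as they close: fully open they stand 13 mm farther back than shut.
Start: joints at [1.321, 0.32, 1.565, -0, 1.257, -0.02], TCP at [130.976, 559.899, 231.338] pointing down, gripper open.
Joint ranges: [-3.11, 3.11], [-0.84, 2.01], [0.21, 2.61], [-1.34, 4.49], [0.05, 2.63], [-2.56, 2.56]. Speed limits (rad/s): [2.57, 2.57, 3.14, 3.14, 3.14, 3.14].

### API

Orientations are given as a unit quaternion [x, y, z, w].
In Python, from station import env, imaging, models gives the robot as it stands. The module is installed in compiled form; this text tells all that it offers.
- The arm moves only by the tool carry_out, never from a script. Its argument "moves" is a list of rows, each an object with "jaw": the opening, from 0 (shut) to 1 (fully open); "xyz": the shift along the tool's x, y, z in mm, a list of three; "roll": the turn about the tool's x in degrees. In form: [{"jaw": jaw, "xyz": [dx, dy, dz], "roll": roll}, ...]. A call has 1 to 12 rows; each row shifts and turns the commanded pose from where the row before left it, along the tool's axes as they then stand; what a row does not reach is not made up. A row lasts 1/8 s, in which the tool goes at most 62.5 mm and 10.7 degrees, less where a joint would pass 70% of its speed; a pose out of reach is approached as far as the arm can. A call is refused whole if a number of a shift passes 62.5 or a number of a turn 10.7, either way. A call with a gripper value outside its range is refused whole. The fingers move at their own pace and stop on an object; the grip force is fixed at half the most. Time passes only in rows, so rows that do not move let the fingers close. It gives the time, the measured TCP pose, the force and the opening at its end, in the units of the state.
- env.read_state(): the state, without advancing time (a new reading comes with each control period).
- imaging.snapshot(name): name is "scene" or "top"; returns a dict with "image" (384x512x3 uint8, blue, green, red), "camera_matrix" (3x3 intrinsics, pixels), "D" ([k1, k2, p1, p2, k3] as OpenCV has them; the pictures are not rectified), "rvec" (rotation vector, rad) and "tvec" (3), from world to camera coordinates, as OpenCV has them. Camera axes: x right, y down, z forward; pixel columns grow to the right and rows downward; lengths in mm; the calibration is good to about 2 mm. A picture is of the moment at which its call begins. There is no depth.
- env.sign_off(): hands the job in, once; it reports no verdict.
Trained networks look in a picture, given as the dict that the camera call returned (one of the last four; its "shot" number tells which), for a name from the list of things; names that differ only in an ending like _2 or _b are one class to them, and where a whole thing is asked for, a point or a joint stands for the part that bears it (a point fixed in the world has none). Each returns a list of dicts, best first, with "confidence" (0 to 1); they miss things now and then, are a little off and sometimes report something else, mostly with a low value. They report only what shows in the picture. A call takes as long as a camera call. They do not tell look-alikes from the thing itself.
- models.look_for(picture, query): "xy" ([column, row] in pixels, amid what is visible of it).
- models.regions_of(picture, query): "pixels" (384x512 bool, what is visible of it) and "xy" ([column, row] in pixels, amid what is visible of it).
- models.tip_of(picture, query): "xy" ([column, row] in pixels: a listed point, or the origin of a listed thing).
The state is a dict: "time_s": time; "joints": joint angles; "joint_velocities": joint speeds; "joint_torque": joint torques, N m; "tool_pos": TCP position; "ee_rot": TCP orientation; "contact_force": force on the tool from outside, world axes, zero at the start; "torque": the same for the moment, N m; "grip_width": opening from 0.0 (shut) to 1.0 (fully open).
Only numpy, scipy, OpenCV 4.12 (cv2) and the standard library are available. Lean on these libraries where they do the work, as an engineer would, in place of code of your own. Each camera call takes 0.05 s, during which the arm holds its last target. There are 200 camera calls.

## Working session

There is one attempt and no reset: what is moved stays moved. The work goes in short steps, Python scripts to look and compute and a tool call to move; the robot and the scene stay as the last step left them, time stands still between calls to the robot, and variables do not carry over. Pictures are saved under pics/ and viewed, about 8 in all and at most 12, crops included, and the job is handed in when it is done.

Besides the shell and the picture viewer there is one more tool, called after "Call:" in YAML: its name, and indented under it one key for each argument. carry_out: Moves the arm, as the interface text tells. Its arguments: {"type":"object","properties":{"moves":{"type":"array","items":{"type":"object","properties":{"jaw":{"type":"number"},"xyz":{"type":"array","items":{"type":"number"}},"roll":{"type":"number"}}}}},"required":["moves"]}

```bash
mkdir -p pics; cat > h.py <<'E'
import numpy as np, cv2
from station import env, imaging, models
from scipy.spatial.transform import Rotation as R
def ray(p,uv):
    K=np.array(p["camera_matrix"],float);D=np.array(p["D"],float)
    n=cv2.undistortPoints(np.array(uv,float).reshape(-1,1,2),K,D).reshape(-1,2)
    Rm=cv2.Rodrigues(np.array(p["rvec"],float))[0];t=np.array(p["tvec"],float).reshape(3)
    d=np.c_[n,np.ones(len(n))]@Rm; return -Rm.T@t,d
def at_z(p,uv,z):
    c,d=ray(p,uv); return c+d*((z-c[2])/d[:,2])[:,None]
def proj(p,P):
    return cv2.projectPoints(np.array(P,float).reshape(-1,1,3),np.array(p["rvec"],float),np.array(p["tvec"],float),np.array(p["camera_matrix"],float),np.array(p["D"],float))[0].reshape(-1,2)
E
python3 - <<'E'
from h import *
s=env.read_state(); print(s, env.grip_point_offset)
hz=dict(castle_nut=57,slot_1=80,nut_flats=66.5,cotter_hole=80,press=0,tool_cabinet_drawer0_handle=91,drawer_floor=72,tool_cabinet=0,spanner=72,jaw_centre=78,spanner_tail=78,small_spanner=72,ink_tin=0)
ims=[]
for n in("scene","top"):
    p=imaging.snapshot(n); ims.append(p["image"]); print(n,"cam",ray(p,[[256,192]])[0].round())
    cv2.imwrite(f"pics/{n}.png",p["image"])
    for q,z in hz.items():
        for r in models.tip_of(p,q)[:3]:
            print(n,q,np.round(r["xy"],1),round(r["confidence"],2),at_z(p,[r["xy"]],z)[0].round(1))
cv2.imwrite("pics/a.png",np.vstack(ims)[:, :])
cv2.imwrite("pics/a.png",cv2.resize(np.hstack(ims),(800,300)))
cv2.imwrite("pics/top2.png",cv2.resize(ims[1],(800,600),interpolation=cv2.INTER_CUBIC))
cv2.imwrite("pics/scene2.png",cv2.resize(ims[0],(800,600),interpolation=cv2.INTER_CUBIC))
E
```

```text
{'time_s': 0.0, 'joints': array([ 1.32097660e+00,  3.20292261e-01,  1.56567606e+00,  2.57409730e-06,
        1.25737892e+00, -2.00173619e-02]), 'joint_velocities': array([-0.00067481, -0.00103484, -0.00132639,  0.00014617,  0.00013186,
       -0.00017503]), 'joint_torque': array([-3.37330042e-03, -4.15516269e+01, -2.34160459e+01, -1.89604530e-04,
        7.82652962e-03, -9.25533996e-07]), 'tool_pos': array([130.86833517, 559.42632821, 230.48319454]), 'ee_rot': array([ 0.08045441,  0.7025282 , -0.08168358,  0.7023596 ]), 'contact_force': array([-0.52473471, -0.76758343, -0.10762274]), 'torque': array([ 0.02056296, -0.00484271,  0.01421857]), 'grip_width': 0.9976736270961165} 18.700000000000003
scene cam [842. 638. 936.]
scene castle_nut [269.9 304.7] 0.76 [569.  180.5  57. ]
scene slot_1 [269.2 303.6] 0.71 [576.  189.5  80. ]
scene slot_1 [271.4 300.6] 0.67 [568.4 185.7  80. ]
scene slot_1 [272.5 303.2] 0.58 [569.7 192.2  80. ]
scene nut_flats [274.3 304.7] 0.75 [564.1 190.3  66.5]
scene cotter_hole [269.8 299.5] 0.49 [569.9 181.7  80. ]
scene press [271.3 323.8] 0.73 [573.8 194.1   0
[... 569 characters left out ...]
5 155.9] 0.58 [571.9 187.1  80. ]
top slot_1 [138.2 156.1] 0.41 [571.3 198.3  80. ]
top nut_flats [140.  159.2] 0.53 [566.3 197.2  66.5]
top nut_flats [142.9 159.1] 0.44 [566.6 189.6  66.5]
top cotter_hole [138.9 157.5] 0.58 [567.7 196.2  80. ]
top press [150.6 165.1] 0.93 [564.9 186.7   0. ]
top tool_cabinet_drawer0_handle [330.  176.5] 0.78 [ 522.7 -287.    91. ]
top tool_cabinet [325.4 123.6] 0.79 [ 690.1 -297.     0. ]
top tool_cabinet [142.2 156.8] 0.72 [588.2 211.7   0. ]
top spanner_tail [142.3 156.3] 0.56 [571.4 188.2  78. ]
top small_spanner [179.2 218.5] 0.62 [414.6  87.8  72. ]
top ink_tin [177.2 216.5] 0.67 [424.5 107.    0. ]
top ink_tin [330.5 307.2] 0.67 [ 189.5 -304.7    0. ]
```

View pics/top2.png

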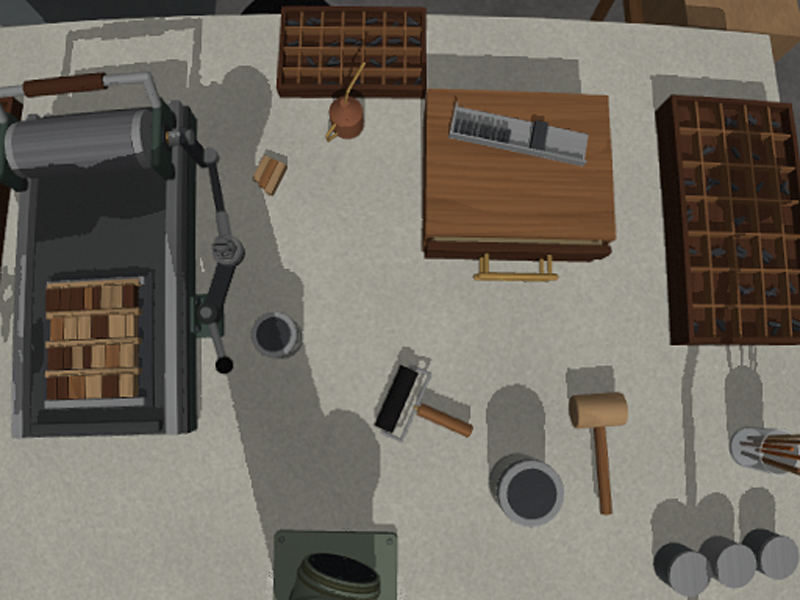

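View pics/scene2.png

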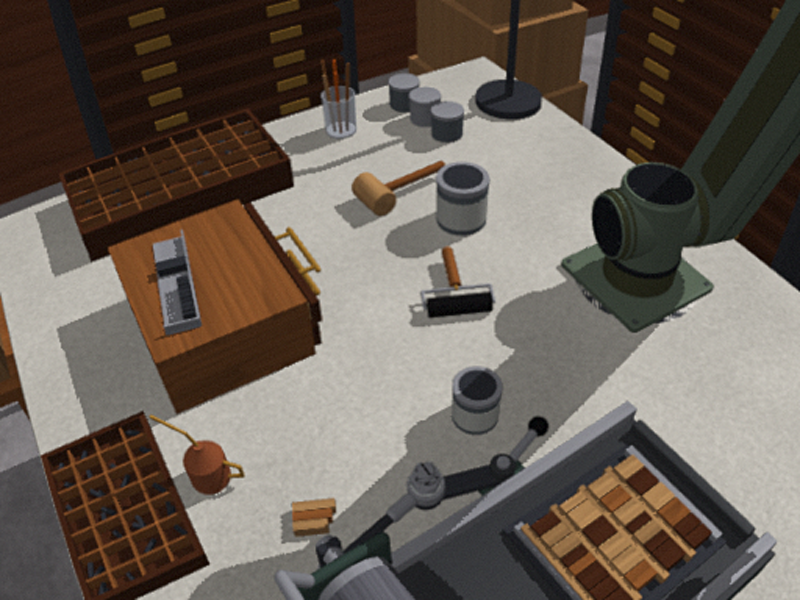

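Top view (800×600): nut at (228,248), small tin beside the press at (276,335), big tin (530,490) look-alike, three dark cans (680-780,560) too; handle bar (475–557,277). The spanners are hidden in the shut drawer. Scene view agrees: nut (425,482), tin (476,400), bar (303,258). The tin at the press (425,103) is the right one; it is at press x −0.15, so the furniture is at +0.15.

```bash
cat >> h.py <<'E'
def rect(p,c,z,half,N):  # top-down patch: columns = world -y to right, rows = world -x down
    g=np.linspace(half,-half,N); X,Y=np.meshgrid(g,g,indexing="ij")
    P=np.c_[c[0]+X.ravel(),c[1]+Y.ravel(),np.full(N*N,z)]
    m=proj(p,P).astype(np.float32).reshape(N,N,2)
    return cv2.remap(p["image"],m,None,cv2.INTER_CUBIC)
E
python3 - <<'E'
from h import *
s=env.read_state(); print(R.from_quat(s["ee_rot"]).as_matrix().round(3))
out=[]
for n in("scene","top"):
    ps=[imaging.snapshot(n) for _ in range(3)]
    print("noise",np.std([p["image"].astype(float) for p in ps],0).mean())
    p=dict(ps[0]); p["image"]=np.mean([q["image"].astype(float) for q in ps],0).astype(np.uint8)
    out.append(np.hstack([rect(p,(569,187),84,40,380),rect(p,(523,-288),91,100,380)]))
    r=models.regions_of(ps[-1],"tool_cabinet_drawer0_handle")
    if r:
        m=r[0]["pixels"];print(m.sum())
        uv=np.argwhere(m)[:,::-1].astype(float); P=at_z(ps[-1],uv,91)
        print("bar",P.mean(0).round(1),np.percentile(P[:,:2],[2,98],axis=0).round(1))
cv2.imwrite("pics/b.png",cv2.resize(np.vstack(out),(600,600)))
E
```

```text
[[ 0.     0.228  0.974]
 [ 0.     0.974 -0.228]
 [-1.     0.     0.   ]]
noise 1.4656614603265297
780
bar [ 553.6 -277.3   91. ] [[ 518.8 -449.7]
 [ 575.6 -129. ]]
noise 0.48836945672441423
1798
bar [ 562.2 -289.9   91. ] [[ 519.4 -432.1]
 [ 585.  -149.5]]
```

View pics/b.png

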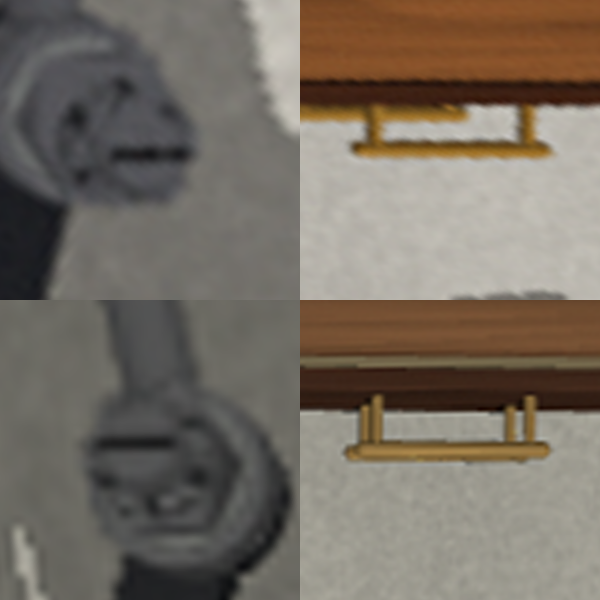

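Left patches: saw cut of the stud at (152,153) and (135,442), running along world y. Both cameras agree on the stud axis, about (570, 189.5). Right patches: handle bar about level, middle at about (523, −288), so cabinet yaw is about 0. Candidates for the handle are the top bar and, below it, the second drawer's bar, seen at (385,113) in the upper patch; the upper, outer one at z 91 is meant.

```bash
cat >> h.py <<'E'
import json,sys
def Rt(yaw): # tool pointing down, tool y at world yaw (deg)
    c,s=np.cos(np.radians(yaw)),np.sin(np.radians(yaw))
    return np.array([[0,c,s],[0,s,-c],[-1,0,0.]])
def rows(pos,yaw,tpos,tyaw,n,jaw,dec=0,path=None):
    pos=np.array(pos,float);tpos=np.array(tpos,float);p0=pos.copy();y0=yaw;o=[]
    for i in range(1,n+1):
        goal=p0+(tpos-p0)*i/n if path is None else np.array(path(i/n),float)
        r=round(-(y0+(tyaw-y0)*i/n-yaw),1)
        if abs(r)<.1:r=0
        d=np.round(Rt(yaw).T@(goal-pos),dec)+0.
        pos=pos+Rt(yaw)@d; yaw-=r
        o.append({"jaw":jaw,"xyz":d.tolist(),"roll":r})
    print(json.dumps(o),"\n-> ",pos.round(1),round(yaw,2),"max",max(max(map(abs,q["xyz"])) for q in o)); return pos,yaw
def st():
    s=env.read_state();M=R.from_quat(s["ee_rot"]).as_matrix()
    print("t",s["time_s"],"pos",s["tool_pos"].round(1),"yaw",np.degrees(np.arctan2(M[1,1],M[0,1])).round(2),"tilt",M[2,0].round(4),"F",s["contact_force"].round(1),"jaw",round(s["grip_width"],3)); return s
E
python3 - <<'E'
from h import *
p,y=rows((130.9,559.4,231.3),76.8,(430,-40,200),26,11,0.35)
p,y=rows(p,y,(523,-288,150),0,5,0.35)
p,y=rows(p,y,(523,-288,76),0,3,0.35)
E
```

```text
[{"jaw": 0.35, "xyz": [3.0, -47.0, 39.0], "roll": 4.6}, {"jaw": 0.35, "xyz": [3.0, -43.0, 42.0], "roll": 4.6}, {"jaw": 0.35, "xyz": [3.0, -40.0, 46.0], "roll": 4.7}, {"jaw": 0.35, "xyz": [2.0, -36.0, 49.0], "roll": 4.6}, {"jaw": 0.35, "xyz": [3.0, -33.0, 52.0], "roll": 4.6}, {"jaw": 0.35, "xyz": [3.0, -27.0, 54.0], "roll": 4.6}, {"jaw": 0.35, "xyz": [3.0, -24.0, 57.0], "roll": 4.6}, {"jaw": 0.35, "xyz": [3.0, -19.0, 58.0], "roll": 4.6}, {"jaw": 0.35, "xyz": [3.0, -14.0, 59.0], "roll": 4.7}, {"jaw": 0.35, "xyz": [2.0, -9.0, 60.0], "roll": 4.6}, {"jaw": 0.35, "xyz": [3.0, -4.0, 61.0], "roll": 4.6}] 
->  [430.3 -40.2 200.3] 26.0 max 61.0
[{"jaw": 0.35, "xyz": [10.0, -5.0, 53.0], "roll": 5.2}, {"jaw": 0.35, "xyz": [10.0, 0.0, 53.0], "roll": 5.2}, {"jaw": 0.35, "xyz": [10.0, 4.0, 52.0], "roll": 5.2}, {"jaw": 0.35, "xyz": [10.0, 9.0, 52.0], "roll": 5.2}, {"jaw": 0.35, "xyz": [10.0, 14.0, 51.0], "roll": 5.2}] 
->  [ 522.5 -287.6  150.3] -0.0 max 53.0
[{"jaw": 0.35, "xyz": [25.0, 0.0, 0.0], "roll": 0}, {"jaw": 0.35, "xyz": [25.0, 0.0, 0.0], "roll": 0}, {"jaw": 0.35, "xyz": [24.0, 0.0, 0.0], "roll": 0}] 
->  [ 522.5 -287.6   76.3] -0.0 max 25.0
```

Call:
carry_out:
  moves:
    - {"jaw":0.35,"xyz":[3,-47,39],"roll":4.6}
    - {"jaw":0.35,"xyz":[3,-43,42],"roll":4.6}
    - {"jaw":0.35,"xyz":[3,-40,46],"roll":4.7}
    - {"jaw":0.35,"xyz":[2,-36,49],"roll":4.6}
    - {"jaw":0.35,"xyz":[3,-33,52],"roll":4.6}
    - {"jaw":0.35,"xyz":[3,-27,54],"roll":4.6}
    - {"jaw":0.35,"xyz":[3,-24,57],"roll":4.6}
    - {"jaw":0.35,"xyz":[3,-19,58],"roll":4.6}
    - {"jaw":0.35,"xyz":[3,-14,59],"roll":4.7}
    - {"jaw":0.35,"xyz":[2,-9,60],"roll":4.6}
    - {"jaw":0.35,"xyz":[3,-4,61],"roll":4.6}

```text
time_s: 3.18
tool_pos: [431.6, -41.6, 200.6]
ee_rot: [0.376, 0.599, -0.375, 0.6]
contact_force: [0.9, 0.3, 0.5]
grip_width: 0.352
```

Call:
carry_out:
  moves:
    - {"jaw":0.35,"xyz":[10,-5,53],"roll":5.2}
    - {"jaw":0.35,"xyz":[10,0,53],"roll":5.2}
    - {"jaw":0.35,"xyz":[10,4,52],"roll":5.2}
    - {"jaw":0.35,"xyz":[10,9,52],"roll":5.2}
    - {"jaw":0.35,"xyz":[10,14,51],"roll":5.2}
    - {"jaw":0.35,"xyz":[0,0,0],"roll":0}
    - {"jaw":0.35,"xyz":[0,0,0],"roll":0}

```text
time_s: 4.05
tool_pos: [522.7, -286.5, 150.0]
ee_rot: [0.5, 0.501, -0.5, 0.5]
contact_force: [0.1, 0.2, 0.7]
grip_width: 0.352
```

```bash
python3 - <<'E'
from h import *
st()
p=imaging.snapshot("scene"); b=rect(p,(523,-288),91,80,300)
ps=[imaging.snapshot("top") for _ in range(4)]; q=ps[0]; q["image"]=np.mean([a["image"].astype(float) for a in ps],0).round().astype(np.uint8)
N=300;a=rect(q,(570,189.5),84,24,N)
a2=cv2.normalize(cv2.cvtColor(a,cv2.COLOR_BGR2GRAY),None,0,255,cv2.NORM_MINMAX); 
sc=[imaging.snapshot("scene") for _ in range(4)];q=sc[0]; q["image"]=np.mean([x["image"].astype(float) for x in sc],0).round().astype(np.uint8)
c=cv2.normalize(cv2.cvtColor(rect(q,(570,189.5),84,24,N),cv2.COLOR_BGR2GRAY),None,0,255,cv2.NORM_MINMAX)
g=lambda x:cv2.cvtColor(x,cv2.COLOR_GRAY2BGR)
cv2.imwrite("pics/c.png",cv2.resize(np.vstack([np.hstack([g(a2),g(c)]),np.hstack([b,rect(ps[1],(523,-288),91,80,300)])]),(600,600)))
E
```

```text
t 4.05 pos [ 522.7 -286.5  150. ] yaw 0.03 tilt -1.0 F [0.1 0.2 0.7] jaw 0.352
```

View pics/c.png

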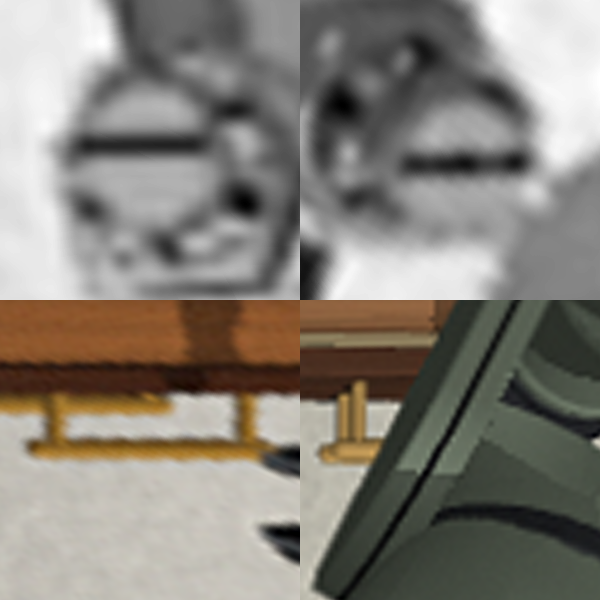

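Lower patches: bar is at (150,448) px and the fingers stand around it; the arm hides the bar's right part from above. Upper patches: saw cut level; slots dark at (235,105), (240,200), (165,240), (90,205) in the top view and (345,100), (420,50), (490,90) in the scene view. With parallax this puts slots at about 5° (mod 60) in world yaw and the hole at −90°, so the turn needed is about 95° (1.66 rad), inside 1.22–1.78. Handle direction starts at about −25° and ends at about −120°, clear of the tin.

Call:
carry_out:
  moves:
    - {"jaw":0.32,"xyz":[25,0,0],"roll":0}
    - {"jaw":0.32,"xyz":[25,0,0],"roll":0}
    - {"jaw":0.32,"xyz":[25,0,0],"roll":0}
    - {"jaw":0.32,"xyz":[0,0,0],"roll":0}
    - {"jaw":0,"xyz":[0,0,0],"roll":0}
    - {"jaw":0,"xyz":[0,0,0],"roll":0}
    - {"jaw":0,"xyz":[0,0,0],"roll":0}
    - {"jaw":0,"xyz":[0,0,0],"roll":0}

```text
time_s: 5.5
tool_pos: [523.6, -287.1, 76.2]
ee_rot: [0.5, 0.5, -0.5, 0.501]
contact_force: [-0.0, 0.9, 3.0]
grip_width: 0.104
```

Call:
carry_out:
  moves:
    - {"jaw":0,"xyz":[0,-10,0],"roll":0}
    - {"jaw":0,"xyz":[0,-25,0],"roll":0}
    - {"jaw":0,"xyz":[0,-30,0],"roll":0}
    - {"jaw":0,"xyz":[0,-30,0],"roll":0}
    - {"jaw":0,"xyz":[0,-30,0],"roll":0}
    - {"jaw":0,"xyz":[0,-30,0],"roll":0}
    - {"jaw":0,"xyz":[0,-20,0],"roll":0}
    - {"jaw":0,"xyz":[0,-12,0],"roll":0}
    - {"jaw":0,"xyz":[0,-4,0],"roll":0}
    - {"jaw":0,"xyz":[0,-3,0],"roll":0}
    - {"jaw":0,"xyz":[0,0,0],"roll":0}

```text
time_s: 6.88
tool_pos: [335.0, -286.1, 76.2]
ee_rot: [0.505, 0.495, -0.498, 0.502]
contact_force: [23.6, 13.2, -3.8]
grip_width: 0.099
```

Call:
carry_out:
  moves:
    - {"jaw":0,"xyz":[0,-2,0],"roll":0}
    - {"jaw":0,"xyz":[0,0,0],"roll":0}
    - {"jaw":0,"xyz":[0,0,0],"roll":0}

```text
time_s: 7.25
tool_pos: [335.0, -286.1, 76.3]
ee_rot: [0.506, 0.494, -0.497, 0.503]
contact_force: [30.0, 16.8, -7.5]
grip_width: 0.101
```

Call:
carry_out:
  moves:
    - {"jaw":0,"xyz":[0,7,0],"roll":0}
    - {"jaw":0.3,"xyz":[0,0,0],"roll":0}
    - {"jaw":0.3,"xyz":[0,0,0],"roll":0}
    - {"jaw":0.3,"xyz":[-30,0,0],"roll":0}
    - {"jaw":0.3,"xyz":[-50,0,0],"roll":0}
    - {"jaw":0.4,"xyz":[-50,0,0],"roll":0}
    - {"jaw":0.5,"xyz":[-20,0,55],"roll":0}
    - {"jaw":0.5,"xyz":[0,0,55],"roll":0}
    - {"jaw":0.5,"xyz":[0,0,55],"roll":0}
    - {"jaw":0.5,"xyz":[0,0,0],"roll":0}

```text
time_s: 8.5
tool_pos: [333.0, -455.2, 224.1]
ee_rot: [-0.501, -0.499, 0.501, -0.499]
contact_force: [-0.2, 0.8, -0.2]
grip_width: 0.498
```

```bash
cat > look.py <<'E'
from h import *
s=st(); im=[]
for n in("scene","top"):
    p=imaging.snapshot(n)
    for q,z in dict(tool_cabinet_drawer0_handle=91,drawer_floor=72,spanner=72,jaw_centre=78,spanner_tail=78,small_spanner=72).items():
        for r in models.tip_of(p,q)[:2]:
            print(n,q,np.round(r["xy"],1),round(r["confidence"],2),at_z(p,[r["xy"]],z)[0].round(1))
    im.append(rect(p,(440,-288),84,170,400))
cv2.imwrite("pics/d.png",np.hstack(im))
E
python3 look.py
```

```text
t 8.5 pos [ 333.  -455.2  224.1] yaw -0.19 tilt -1.0 F [-0.2  0.8 -0.2] jaw 0.498
scene tool_cabinet_drawer0_handle [250.3 137.9] 0.85 [ 350.3 -285.5   91. ]
scene tool_cabinet_drawer0_handle [270.5 303.2] 0.36 [576.7 195.9  91. ]
scene drawer_floor [203.6 161.1] 0.83 [ 496.2 -286.7   72. ]
scene spanner [234.7 169.3] 0.78 [ 439.7 -213.1   72. ]
scene spanner [269.5 321.2] 0.48 [594.5 221.3  72. ]
scene jaw_centre [233.9 168.5] 0.62 [ 442.8 -211.1   78. ]
scene spanner_tail [205.8 137.1] 0.77 [ 448.6 -370.2   78. ]
scene spanner_tail [209. 180.] 0.31 [ 518.5 -206.3   78. ]
scene small_spanner [211.4 180.2] 0.73 [ 511.2 -208.3   72. ]
top tool_cabinet_drawer0_handle [331.8 250.6] 0.97 [ 339.9 -288.9   91. ]
top tool_cabinet_drawer0_handle [329.  188.4] 0.71 [ 492.7 -283.9   91. ]
top drawer_floor [324.9 185.8] 0.75 [ 502.1 -277.6   72. ]
top spanner [298.4 206.7] 0.97 [ 448.2 -210.    72. ]
top jaw_centre [299.2 208.1] 0.6 [ 444.1 -211.2   78. ]
top jaw_centre [180.4 216.5] 0.23 [419.2  83.8  78. ]
top spanner_tail [362.4 205.8] 0.83 [ 451.7 -371.1   78. ]
top small_spanner [297.7 183. ] 0.86 [ 508.3 -208.5   72. ]
top small_spanner [140.3 155.1] 0.32 [575.9 195.4  72. ]
```

View pics/d.png

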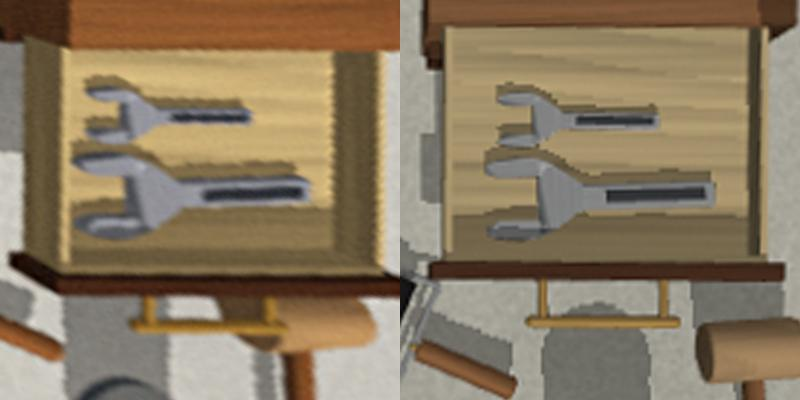

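The big spanner is the front one (mouth about (108,195) left, (515,197) right); the small one behind lies at (110,115) and (520,115). Drawer fully out. Jaw centre is about (444.5, −210), the handle runs along −y, and I grip at y −310.

Call:
carry_out:
  moves:
    - {"jaw":0.5,"xyz":[0,37,-48],"roll":0}
    - {"jaw":0.5,"xyz":[0,37,-48],"roll":0}
    - {"jaw":0.5,"xyz":[26,37,-48],"roll":-1}
    - {"jaw":0.5,"xyz":[50,0,0],"roll":0}
    - {"jaw":0.5,"xyz":[0,0,0],"roll":0}
    - {"jaw":0.5,"xyz":[0,0,0],"roll":0}

```text
time_s: 9.95
tool_pos: [443.8, -311.5, 152.0]
ee_rot: [0.496, 0.504, -0.496, 0.505]
contact_force: [-0.1, -0.6, -0.2]
grip_width: 0.499
```

```bash
python3 -c "
from h import *
st()"
```

```text
t 9.95 pos [ 443.8 -311.5  152. ] yaw 0.99 tilt -1.0 F [-0.1 -0.6 -0.2] jaw 0.499
```

Call:
carry_out:
  moves:
    - {"jaw":0.5,"xyz":[40,0,0],"roll":0}
    - {"jaw":0.5,"xyz":[30,0,0],"roll":0}
    - {"jaw":0.5,"xyz":[9,0,0],"roll":0}
    - {"jaw":0.5,"xyz":[0,0,0],"roll":0}
    - {"jaw":0.15,"xyz":[0,0,0],"roll":0}
    - {"jaw":0,"xyz":[0,0,0],"roll":0}
    - {"jaw":0,"xyz":[0,0,0],"roll":0}
    - {"jaw":0,"xyz":[0,0,0],"roll":0}
    - {"jaw":0,"xyz":[0,0,0],"roll":0}

```text
time_s: 11.08
tool_pos: [444.2, -311.4, 73.6]
ee_rot: [0.496, 0.503, -0.495, 0.506]
contact_force: [-0.5, 0.2, 6.4]
grip_width: 0.238
```

```bash
python3 - <<'E'
from h import *
p,y=rows((444.2,-311.4,223),1,(711,124,223),65,11,0)
E
```

```text
[{"jaw": 0, "xyz": [0.0, 25.0, -39.0], "roll": -5.8}, {"jaw": 0, "xyz": [0.0, 29.0, -37.0], "roll": -5.8}, {"jaw": 0, "xyz": [0.0, 32.0, -33.0], "roll": -5.9}, {"jaw": 0, "xyz": [0.0, 36.0, -30.0], "roll": -5.8}, {"jaw": 0, "xyz": [0.0, 38.0, -26.0], "roll": -5.8}, {"jaw": 0, "xyz": [0.0, 41.0, -22.0], "roll": -5.8}, {"jaw": 0, "xyz": [0.0, 43.0, -18.0], "roll": -5.8}, {"jaw": 0, "xyz": [0.0, 44.0, -13.0], "roll": -5.8}, {"jaw": 0, "xyz": [0.0, 46.0, -9.0], "roll": -5.9}, {"jaw": 0, "xyz": [0.0, 46.0, -4.0], "roll": -5.8}, {"jaw": 0, "xyz": [0.0, 46.0, 0.0], "roll": -5.8}] 
->  [710.6 123.8 223. ] 65.0 max 46.0
```

Call:
carry_out:
  moves:
    - {"jaw":0,"xyz":[-15,0,0],"roll":0}
    - {"jaw":0,"xyz":[-30,0,0],"roll":0}
    - {"jaw":0,"xyz":[-35,0,0],"roll":0}
    - {"jaw":0,"xyz":[-40,0,0],"roll":0}
    - {"jaw":0,"xyz":[-30,0,0],"roll":0}
    - {"jaw":0,"xyz":[0,0,0],"roll":0}

```text
time_s: 11.82
tool_pos: [444.2, -311.1, 224.3]
ee_rot: [0.496, 0.502, -0.495, 0.507]
contact_force: [-0.2, 0.1, -4.6]
grip_width: 0.234
```

Call:
carry_out:
  moves:
    - {"jaw":0,"xyz":[0,25,-39],"roll":-5.8}
    - {"jaw":0,"xyz":[0,29,-37],"roll":-5.8}
    - {"jaw":0,"xyz":[0,32,-33],"roll":-5.9}
    - {"jaw":0,"xyz":[0,36,-30],"roll":-5.8}
    - {"jaw":0,"xyz":[0,38,-26],"roll":-5.8}
    - {"jaw":0,"xyz":[0,41,-22],"roll":-5.8}
    - {"jaw":0,"xyz":[0,43,-18],"roll":-5.8}
    - {"jaw":0,"xyz":[0,44,-13],"roll":-5.8}
    - {"jaw":0,"xyz":[0,46,-9],"roll":-5.9}
    - {"jaw":0,"xyz":[0,46,-4],"roll":-5.8}
    - {"jaw":0,"xyz":[0,46,0],"roll":-5.8}
    - {"jaw":0,"xyz":[30,0,0],"roll":0}

```text
time_s: 13.32
tool_pos: [711.2, 128.6, 190.8]
ee_rot: [0.152, 0.69, -0.151, 0.692]
contact_force: [-0.2, -0.7, -3.5]
grip_width: 0.237
```

Call:
carry_out:
  moves:
    - {"jaw":0,"xyz":[35,0,0],"roll":0}
    - {"jaw":0,"xyz":[30,0,0],"roll":0}
    - {"jaw":0,"xyz":[15,0,0],"roll":0}
    - {"jaw":0,"xyz":[0,0,0],"roll":0}

```text
time_s: 13.82
tool_pos: [708.3, 124.7, 109.5]
ee_rot: [0.152, 0.692, -0.153, 0.689]
contact_force: [-0.5, 0.2, -3.0]
grip_width: 0.236
```

```bash
cat > look2.py <<'E'
from h import *
s=st(); im=[]; pos=s["tool_pos"]; z=pos[2]+5
for n in("scene","top"):
    p=imaging.snapshot(n)
    for q in ("jaw_centre","spanner_tail"):
        for r in models.tip_of(p,q)[:2]:
            print(n,q,np.round(r["xy"],1),round(r["confidence"],2),at_z(p,[r["xy"]],z)[0].round(1))
    im.append(rect(p,(610,160),z+6,100,400))
cv2.imwrite("pics/%s.png"%sys.argv[1],np.hstack(im))
E
python3 look2.py e
```

```text
t 13.825 pos [708.3 124.7 109.5] yaw 65.03 tilt -1.0 F [-0.5  0.2 -3. ] jaw 0.236
scene jaw_centre [242.8 293.3] 0.8 [619.7 159.7 114.5]
scene spanner_tail [163.3 305.3] 0.66 [770.3 104.  114.5]
scene spanner_tail [202.3 163.6] 0.46 [ 520.2 -234.2  114.5]
top jaw_centre [146.3 132.3] 0.76 [623.9 170.9 114.5]
top spanner_tail [177.4  76.1] 0.63 [773.2 100.4 114.5]
```

View pics/e.png

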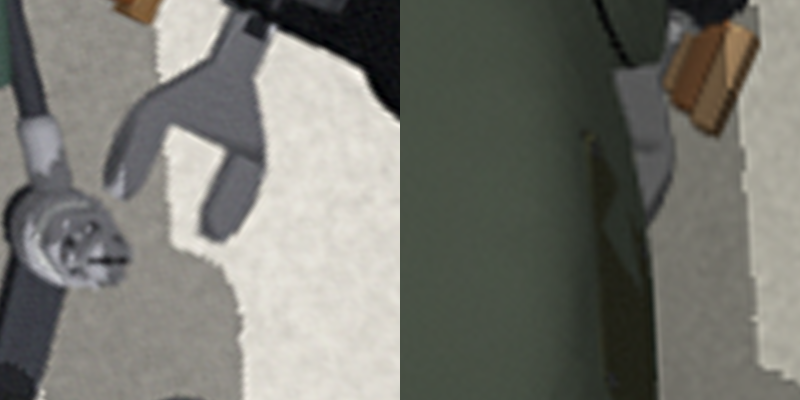

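Scene patch: mouth tips at (118,190) and (218,238), throat about (217,142), nut's stud at (100,260). The arm covers the top view. I go down to working height and compare spanner and nut there directly.

Call:
carry_out:
  moves:
    - {"jaw":0,"xyz":[25,0,0],"roll":0}
    - {"jaw":0,"xyz":[20,0,0],"roll":0}
    - {"jaw":0,"xyz":[0,0,0],"roll":0}
    - {"jaw":0,"xyz":[0,0,0],"roll":0}

```text
time_s: 14.62
tool_pos: [710.3, 125.0, 68.0]
ee_rot: [0.153, 0.69, -0.153, 0.691]
contact_force: [-0.1, 0.1, -2.3]
grip_width: 0.237
```

```bash
cat > look3.py <<'E'
from h import *
# argv: name, spanner yaw offset list ; overlay of opening at given hypothesis, and nut hex
s=st(); pos=s["tool_pos"]; M=R.from_quat(s["ee_rot"]).as_matrix(); yaw=np.degrees(np.arctan2(M[1,1],M[0,1]))
ps=[imaging.snapshot("scene") for _ in range(3)]; p=ps[0]; p["image"]=np.mean([q["image"].astype(float) for q in ps],0).round().astype(np.uint8)
c=np.array([600,172.]); half=65; N=600
I=rect(p,c,73,half,N); J=I.copy()
def px(P): P=np.asarray(P,float); return np.c_[(c[1]+half-P[:,1]),(c[0]+half-P[:,0])]*(N-1)/(2*half)
def draw(pts,z,col,closed=True):
    uv=proj(p,np.c_[pts,np.full(len(pts),z)]); w=at_z(p,uv,73)
    cv2.polylines(J,[px(w).round().astype(np.int32)],closed,col,1,cv2.LINE_AA)
ztop=pos[2]+11 if len(sys.argv)<5 else float(sys.argv[4])
for off,col in zip(eval(sys.argv[2]),[(0,0,255),(255,0,0)]):
    a=np.radians(yaw+90+off); u=np.array([np.cos(a),np.sin(a)]); v=np.array([-u[1],u[0]]); j=pos[:2]+eval(sys.argv[3])*u
    print(off,"jaw",j.round(1),"dir",np.degrees(a)); draw([j+x*u+y*v for x,y in[(22,19),(-23,19),(-23,-19),(22,-19)]],ztop,col,False)
n=np.array([570,189.5]); t=np.linspace(0,2*np.pi,60); 
draw(n+12*np.c_[np.cos(t),np.sin(t)],89.5,(0,255,255))
hx=np.radians(35+60*np.arange(6)); draw(n+20.75*np.c_[np.cos(hx),np.sin(hx)],76,(0,255,0))
cv2.imwrite("pics/%s.png"%sys.argv[1],np.hstack([I,J])[::1,:] if N<=400 else cv2.resize(J,(600,600)))
E
python3 look3.py f "[0,3.5]" 101
```

```text
t 14.625 pos [710.3 125.   68. ] yaw 65.03 tilt -1.0 F [-0.1  0.1 -2.3] jaw 0.237
0 jaw [618.7 167.7] dir 155.03144016022253
3.5 jaw [616.3 162. ] dir 158.53144016022253
```

View pics/f.png

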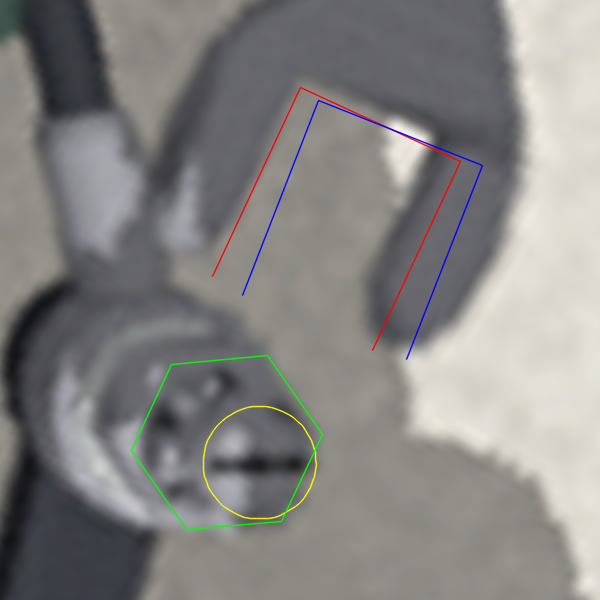

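The red overlay (0° offset, jaw 101 mm from the grip) matches the mouth: throat edge (300,88)–(435,145), left face along (298,90)–(215,235). The nut model's green hexagon also fits. So: lower 5.5 mm, shift 1 mm sideways, then slide 53 mm on.

Call:
carry_out:
  moves:
    - {"jaw":0,"xyz":[5.5,-1,0],"roll":0}
    - {"jaw":0,"xyz":[0,0,-10],"roll":0}
    - {"jaw":0,"xyz":[0,0,-8],"roll":0}
    - {"jaw":0,"xyz":[0,0,-6],"roll":0}
    - {"jaw":0,"xyz":[0,0,-5],"roll":0}
    - {"jaw":0,"xyz":[0,0,0],"roll":0}

```text
time_s: 15.52
tool_pos: [682.4, 136.5, 61.4]
ee_rot: [0.153, 0.69, -0.153, 0.69]
contact_force: [0.4, -0.3, -4.1]
grip_width: 0.233
```

Call:
carry_out:
  moves:
    - {"jaw":0,"xyz":[0,0,-5],"roll":0}
    - {"jaw":0,"xyz":[0,0,-5],"roll":0}
    - {"jaw":0,"xyz":[0,0,0],"roll":0}

```text
time_s: 15.9
tool_pos: [673.2, 141.0, 61.2]
ee_rot: [0.153, 0.691, -0.153, 0.69]
contact_force: [-0.7, 0.3, -3.8]
grip_width: 0.237
```

Call:
carry_out:
  moves:
    - {"jaw":0,"xyz":[-1,0,-4],"roll":0}
    - {"jaw":0,"xyz":[0,0,-4],"roll":0}
    - {"jaw":0,"xyz":[0,0,-4],"roll":0}
    - {"jaw":0,"xyz":[0,0,0],"roll":0}
    - {"jaw":0,"xyz":[0,0,0],"roll":0}

```text
time_s: 16.52
tool_pos: [662.2, 145.9, 62.1]
ee_rot: [0.153, 0.691, -0.153, 0.69]
contact_force: [-1.2, 2.1, -4.0]
grip_width: 0.234
```

```bash
python3 look3.py g "[0]" 101
```

```text
t 16.525 pos [662.2 145.9  62.1] yaw 65.03 tilt -1.0 F [-1.2  2.1 -4. ] jaw 0.234
0 jaw [570.6 188.6] dir 155.0255702878782
```

View pics/g.png

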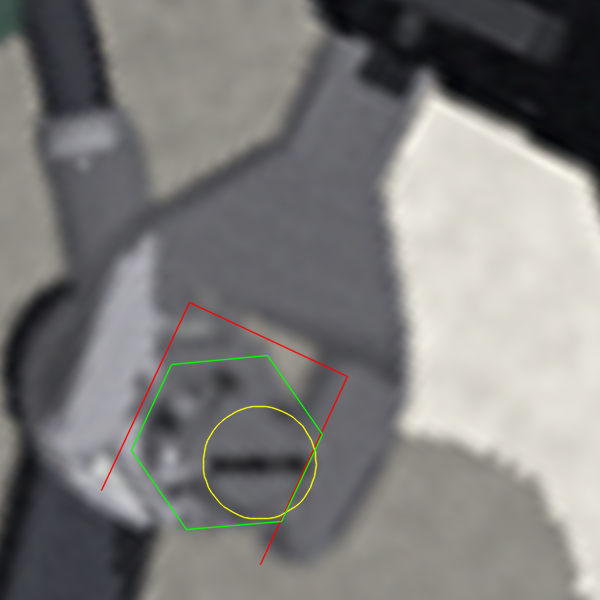

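Seated: the mouth encloses the hexagon, stud at (260,463), jaws level with the flats, forces about 2 N. Now the swing about the stud.

```bash
cat > arc.py <<'E'
from h import *
# pos, yaw, target yaw, n
s=st(); pos=s["tool_pos"]; M=R.from_quat(s["ee_rot"]).as_matrix(); yaw=np.degrees(np.arctan2(M[1,1],M[0,1]))
ty=float(sys.argv[1]); n=int(sys.argv[2]); c=np.array([570,189.5])
d=pos[:2]-c; r0=np.hypot(*d); a0=np.degrees(np.arctan2(d[1],d[0])); print("r",r0,"phi",a0,"yaw-90",yaw-90)
def path(t):
    r=r0+(101-r0)*min(1,t*2); a=np.radians(a0+(ty-90-a0)*t); return [c[0]+r*np.cos(a),c[1]+r*np.sin(a),pos[2]]
rows(pos,yaw,None if 0 else pos,ty,n,0,1,path)
E
python3 arc.py 25 10
```

```text
t 16.675 pos [662.4 145.8  62. ] yaw 65.02 tilt -1.0 F [ 0.1  2.8 -2.8] jaw 0.235
r 102.25780989500502 phi -25.303876896245963 yaw-90 -24.97895583720522
[{"jaw": 0, "xyz": [0.0, -7.1, -0.5], "roll": 4.0}, {"jaw": 0, "xyz": [0.0, -7.0, -0.6], "roll": 4.0}, {"jaw": 0, "xyz": [0.0, -7.0, -0.5], "roll": 4.0}, {"jaw": 0, "xyz": [0.0, -7.0, -0.5], "roll": 4.0}, {"jaw": 0, "xyz": [0.0, -7.0, -0.5], "roll": 4.0}, {"jaw": 0, "xyz": [0.0, -7.0, -0.3], "roll": 4.0}, {"jaw": 0, "xyz": [0.0, -7.0, -0.3], "roll": 4.0}, {"jaw": 0, "xyz": [0.0, -7.0, -0.2], "roll": 4.0}, {"jaw": 0, "xyz": [0.0, -7.0, -0.3], "roll": 4.0}, {"jaw": 0, "xyz": [0.0, -7.0, -0.2], "roll": 4.0}] 
->  [612.7  97.9  62. ] 25.02 max 7.1
```

Call:
carry_out:
  moves:
    - {"jaw":0,"xyz":[0,-7,-0.5],"roll":4}
    - {"jaw":0,"xyz":[0,-7,-0.5],"roll":4}
    - {"jaw":0,"xyz":[0,-7,-0.5],"roll":4}
    - {"jaw":0,"xyz":[0,-7,-0.5],"roll":4}
    - {"jaw":0,"xyz":[0,-7,-0.5],"roll":4}
    - {"jaw":0,"xyz":[0,-7,-0.3],"roll":4}

```text
time_s: 17.42
tool_pos: [637.6, 112.7, 62.5]
ee_rot: [0.294, 0.642, -0.293, 0.644]
contact_force: [1.2, 3.2, -2.9]
grip_width: 0.236
```

Call:
carry_out:
  moves:
    - {"jaw":0,"xyz":[0,-7,-0.3],"roll":4}
    - {"jaw":0,"xyz":[0,-7,-0.2],"roll":4}
    - {"jaw":0,"xyz":[0,-7,-0.2],"roll":4}
    - {"jaw":0,"xyz":[0,-7,-0.2],"roll":4}
    - {"jaw":0,"xyz":[0,0,0],"roll":0}

```text
time_s: 18.05
tool_pos: [613.9, 96.8, 62.5]
ee_rot: [0.379, 0.596, -0.379, 0.598]
contact_force: [1.9, -0.9, -4.3]
grip_width: 0.237
```

```bash
python3 arc.py -15 10
```

```text
t 18.05 pos [613.9  96.8  62.5] yaw 25.14 tilt -1.0 F [ 1.9 -0.9 -4.3] jaw 0.237
r 102.52785011277848 phi -64.66483634775749 yaw-90 -64.86319904061675
[{"jaw": 0, "xyz": [0.0, -7.2, -0.5], "roll": 4.0}, {"jaw": 0, "xyz": [0.0, -7.2, -0.6], "roll": 4.0}, {"jaw": 0, "xyz": [0.0, -7.1, -0.5], "roll": 4.0}, {"jaw": 0, "xyz": [0.0, -7.1, -0.6], "roll": 4.1}, {"jaw": 0, "xyz": [0.0, -7.1, -0.5], "roll": 4.0}, {"jaw": 0, "xyz": [0.0, -7.1, -0.2], "roll": 4.0}, {"jaw": 0, "xyz": [0.0, -7.2, -0.3], "roll": 4.0}, {"jaw": 0, "xyz": [0.0, -7.1, -0.2], "roll": 4.0}, {"jaw": 0, "xyz": [0.0, -7.1, -0.3], "roll": 4.0}, {"jaw": 0, "xyz": [0.0, -7.1, -0.2], "roll": 4.0}] 
->  [543.8  91.9  62.5] -14.96 max 7.2
```

Call:
carry_out:
  moves:
    - {"jaw":0,"xyz":[0,-7.2,-0.5],"roll":4}
    - {"jaw":0,"xyz":[0,-7.2,-0.5],"roll":4}
    - {"jaw":0,"xyz":[0,-7.1,-0.5],"roll":4}
    - {"jaw":0,"xyz":[0,-7.1,-0.5],"roll":4}
    - {"jaw":0,"xyz":[0,-7.1,-0.4],"roll":4}

```text
time_s: 18.68
tool_pos: [579.8, 87.3, 62.6]
ee_rot: [0.477, 0.52, -0.477, 0.524]
contact_force: [4.0, -6.3, -3.5]
grip_width: 0.235
```

Call:
carry_out:
  moves:
    - {"jaw":0,"xyz":[0,-7.1,-0.3],"roll":4}
    - {"jaw":0,"xyz":[0,-7.1,-0.3],"roll":4}
    - {"jaw":0,"xyz":[0,-7.1,-0.2],"roll":4}
    - {"jaw":0,"xyz":[0,-7.1,-0.3],"roll":4}
    - {"jaw":0,"xyz":[0,-7.1,-0.2],"roll":4}
    - {"jaw":0,"xyz":[0,0,0],"roll":0}

```text
time_s: 19.42
tool_pos: [543.4, 90.2, 62.4]
ee_rot: [-0.559, -0.43, 0.561, -0.433]
contact_force: [1.5, -7.1, -2.7]
grip_width: 0.235
```

```bash
python3 arc.py -35 8; cat > nutview.py <<'E'
from h import *
c=(570,189.5);o=[]
for n in ("top","scene"):
    ps=[imaging.snapshot(n) for _ in range(4)]; p=ps[0]; p["image"]=np.mean([q["image"].astype(float) for q in ps],0).round().astype(np.uint8)
    np.save(f"/tmp/{sys.argv[1]}_{n}.npy",p["image"])
    I=cv2.normalize(cv2.cvtColor(rect(p,c,84,24,400),cv2.COLOR_BGR2GRAY),None,0,255,cv2.NORM_MINMAX)
    J=cv2.cvtColor(I,cv2.COLOR_GRAY2BGR)
    for k in range(6):  # predicted slot outline
        a=np.radians(float(sys.argv[2])+60*k);u=np.array([np.cos(a),np.sin(a)]);v=np.array([-u[1],u[0]])
        P=[np.r_[c+r*u+w*v,z] for r,w,z in[(12.5,-3.25,84),(16.5,-3.25,84),(16.5,3.25,84),(12.5,3.25,84)]]
        w=at_z(p,proj(p,P),84)
        q=np.c_[(c[1]+24-w[:,1]),(c[0]+24-w[:,0])]*399/48
        cv2.polylines(J,[q.round().astype(np.int32)],True,(0,255,0) if k%3 else (0,255,255),1,cv2.LINE_AA)
    o.append(J)
cv2.imwrite(f"pics/{sys.argv[1]}.png",np.hstack(o))
E
python3 nutview.py h -69
```

```text
t 19.425 pos [543.4  90.2  62.4] yaw -14.78 tilt -1.0 F [ 1.5 -7.1 -2.7] jaw 0.235
r 102.82328019045102 phi -104.9899797519154 yaw-90 -104.78293573569773
[{"jaw": 0, "xyz": [0.0, -4.5, -0.6], "roll": 2.5}, {"jaw": 0, "xyz": [0.0, -4.4, -0.5], "roll": 2.6}, {"jaw": 0, "xyz": [0.0, -4.4, -0.6], "roll": 2.5}, {"jaw": 0, "xyz": [0.0, -4.4, -0.6], "roll": 2.5}, {"jaw": 0, "xyz": [0.0, -4.5, -0.1], "roll": 2.5}, {"jaw": 0, "xyz": [0.0, -4.4, -0.1], "roll": 2.6}, {"jaw": 0, "xyz": [0.0, -4.4, -0.1], "roll": 2.5}, {"jaw": 0, "xyz": [0.0, -4.4, -0.1], "roll": 2.5}] 
->  [512.1 106.8  62.4] -34.98 max 4.5
```

View pics/h.png

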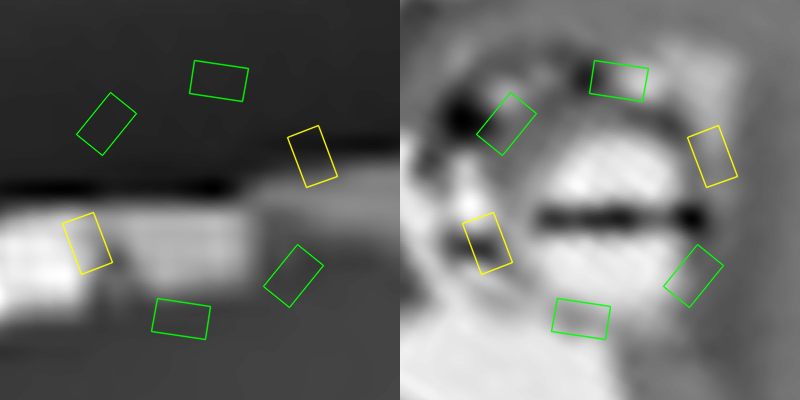

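The scene view shows slot shadows at (465,115), (590,75), (475,245), near or a few degrees short of the −69° overlay. The eye can't judge this finely enough, so I fit the angle numerically with a small height-field model, first checking it on the initial pictures.

```bash
cat > fit.py <<'E'
from h import *
C=np.array([570,189.5])
def feats(p,th,c,sun,S=4,hole=-90.):
    uv0=proj(p,[[*c,84]])[0].round().astype(int); w=13
    xs=np.arange(uv0[0]-w,uv0[0]+w+1);ys=np.arange(uv0[1]-w,uv0[1]+w+1)
    sub=(np.arange(S)+.5)/S-.5
    U,V=np.meshgrid((xs[:,None]+sub).ravel(),(ys[:,None]+sub).ravel())
    o,d=ray(p,np.c_[U.ravel(),V.ravel()]); d=d/-d[:,2:3]
    def H(x,y):
        dx,dy=x-c[0],y-c[1]; r=np.hypot(dx,dy); a=np.arctan2(dy,dx); t=np.radians(th)
        k=np.round((a-t)/(np.pi/3))*np.pi/3+t; al=dx*np.cos(k)+dy*np.sin(k); la=np.abs(-dx*np.sin(k)+dy*np.cos(k))
        cls=np.zeros(len(x),int); z=np.full(len(x),57.)
        hx=al<18; z[hx]=76; cls[hx]=1
        cr=r<16.5; z[cr]=84; cls[cr]=2
        sl=cr&(la<3.25); z[sl]=76; cls[sl]=3
        sd=r<12; z[sd]=89.5; cls[sd]=4
        h=np.radians(hole); cut=sd&(np.abs(-dx*np.sin(h)+dy*np.cos(h))<1.0); cls[cut]=5
        return z,cls
    n=len(d); hit=np.zeros(n,bool); cls=np.zeros(n,int); wall=np.zeros(n,bool); P=np.zeros((n,3))
    prev=None
    for z in np.arange(90,56,-.5):
        Q=o+d*(o[2]-z); hz,cl=H(Q[:,0],Q[:,1]); new=~hit&(hz>=z)
        cls[new]=cl[new]; wall[new]=(hz[new]-z)>.6; P[new]=Q[new]; hit|=new
    # shadow
    sh=np.zeros(n,bool)
    for t in np.arange(1,34,.7):
        Q=P+np.array(sun)*t+[0,0,.3]; hz,_=H(Q[:,0],Q[:,1]); sh|=hz>Q[:,2]+.3
    r=np.arctan2(P[:,1]-C[1],P[:,0]-C[0]); F=[]
    for k in range(6):
        m=(cls==k)&~wall; F.append(m); 
        if k in(1,2,3): F.append(m&sh)
    for k in(1,2,4):
        m=(cls==k)&wall; F+= [m*1.,m*np.cos(r),m*np.sin(r)]
    F=np.array(F,float).reshape(len(F),len(ys),S,len(xs),S).mean((2,4))
    ctr=np.isin(cls,[2,3,4,5]).reshape(len(ys),S,len(xs),S).mean((1,3))
    return F,ctr,xs,ys
def scan(p,ths,c=C,el=45,az=195,verbose=True):
    e=[];a=np.radians(az);l=np.radians(el);sun=[np.cos(a)*np.cos(l),np.sin(a)*np.cos(l),np.sin(l)]
    for th in ths:
        F,ctr,xs,ys=feats(p,th,c,sun); F=np.array([cv2.GaussianBlur(f,(0,0),.5) for f in F])
        I=p["image"][ys[0]:ys[-1]+1,xs[0]:xs[-1]+1].astype(float).mean(2); m=ctr>.6
        A=F[:,m].T; b=I[m]; A2=np.vstack([A,.3*np.eye(A.shape[1])]); x=np.linalg.lstsq(A2,np.r_[b,.3*np.full(A.shape[1],b.mean())],rcond=None)[0]
        e.append(np.sqrt(np.mean((A@x-b)**2)))
    return np.array(e)
if __name__=="__main__":
    ths=np.arange(-30,30,3.)
    for n in("scene","top"):
        p=imaging.snapshot(n); now=p["image"]; p["image"]=cv2.imread(f"pics/{n}.png"); 
        for el in(35,50):
            best=None
            for dx in(-1.5,0,1.5):
                for dy in(-1.5,0,1.5):
                    e=scan(p,ths,C+[dx,dy],el); 
                    if best is None or e.min()<best[0].min(): best=(e,dx,dy)
            print(n,el,best[1:],"best",ths[best[0].argmin()],best[0].round(1))
        if n=="scene":
            p["image"]=np.load("/tmp/h_scene.npy"); e=scan(p,ths,C+[best[1],best[2]],el); print("now",ths[e.argmin()],e.round(1))
E
time python3 fit.py
```

```text
scene 35 (0, 0) best 9.0 [10.2 10.2 10.   9.8  9.5  9.4  9.3  9.5  9.7  9.5  8.9  8.5  8.1  8.1
  8.8  9.4 10.1 10.3 10.2 10.2]
scene 50 (0, 0) best 9.0 [10.2 10.2 10.   9.8  9.5  9.4  9.3  9.5  9.6  9.5  9.   8.6  8.2  8.1
  8.8  9.3  9.9 10.1 10.2 10.2]
now 0.0 [22.4 21.8 21.2 21.  21.5 21.9 22.  21.7 20.7 19.4 18.8 19.2 20.1 21.5
 22.5 23.4 24.2 24.  23.7 22.9]
top 35 (0, 0) best 3.0 [9.4 9.3 9.2 9.1 9.2 9.4 9.7 9.8 9.6 8.8 7.8 7.  7.1 7.9 8.7 9.1 9.1 9.
 9.1 9.5]
top 50 (0, 0) best 6.0 [9.3 9.2 9.2 9.1 9.2 9.5 9.7 9.8 9.6 8.8 7.8 7.  7.  7.8 8.6 9.  9.1 9.
 9.1 9.5]
real	4m13.260s
user	4m9.583s
sys	0m0.307s
```

Call:
carry_out:
  moves:
    - {"jaw":0,"xyz":[0,-4.5,-0.4],"roll":2.5}
    - {"jaw":0,"xyz":[0,-4.4,-0.4],"roll":2.5}
    - {"jaw":0,"xyz":[0,-4.4,-0.4],"roll":2.5}
    - {"jaw":0,"xyz":[0,-4.4,-0.3],"roll":2.5}
    - {"jaw":0,"xyz":[0,-4.5,-0.1],"roll":2.5}
    - {"jaw":0,"xyz":[0,-4.4,-0.1],"roll":2.5}
    - {"jaw":0,"xyz":[0,-4.4,-0.1],"roll":2.5}
    - {"jaw":0,"xyz":[0,0,0],"roll":0}

```text
time_s: 20.92
tool_pos: [514.4, 102.6, 62.1]
ee_rot: [-0.617, -0.34, 0.621, -0.343]
contact_force: [0.3, -12.2, -1.1]
grip_width: 0.237
```

```bash
python3 arc.py -27 3
```

```text
t 20.925 pos [514.4 102.6  62.1] yaw -32.25 tilt -1.0 F [  0.3 -12.2  -1.1] jaw 0.237
r 103.15140151372373 phi -122.615461149606 yaw-90 -122.24647586715305
[{"jaw": 0, "xyz": [0.0, 3.3, -1.5], "roll": -1.7}, {"jaw": 0, "xyz": [0.0, 3.3, -0.7], "roll": -1.8}, {"jaw": 0, "xyz": [0.0, 3.3, -0.1], "roll": -1.7}] 
->  [524.1  99.5  62.1] -27.05 max 3.3
```

Call:
carry_out:
  moves:
    - {"jaw":0,"xyz":[0,3.6,2],"roll":-2}
    - {"jaw":0,"xyz":[0,3.6,1],"roll":-2}
    - {"jaw":0,"xyz":[0,3.5,0],"roll":-2}
    - {"jaw":0,"xyz":[0,0,0],"roll":0}

```text
time_s: 21.42
tool_pos: [523.1, 97.6, 62.2]
ee_rot: [-0.601, -0.372, 0.601, -0.372]
contact_force: [1.1, -1.0, -3.0]
grip_width: 0.237
```

```bash
python3 arc.py -27 3 | head -2; python3 - <<'E'
from h import *
s=env.read_state(); print(s["torque"])
p=imaging.snapshot("scene")
for q in("jaw_centre","spanner_tail"): print(q,[(at_z(p,[r["xy"]],66.5)[0].round(1),r["confidence"]) for r in models.tip_of(p,q)[:2]])
p=imaging.snapshot("top")
for q in("jaw_centre","spanner_tail"): print(q,[(at_z(p,[r["xy"]],66.5)[0].round(1),r["confidence"]) for r in models.tip_of(p,q)[:2]])
E
```

```text
t 21.425 pos [523.1  97.6  62.2] yaw -26.46 tilt -1.0 F [ 1.1 -1.  -3. ] jaw 0.237
r 103.18408298482795 phi -117.00896932093264 yaw-90 -116.45873329688573
[-0.3313599  -0.10309112 -0.21230293]
jaw_centre [(array([564. , 188.9,  66.5]), 0.72)]
spanner_tail [(array([494.9,  38.2,  66.5]), 0.81)]
jaw_centre [(array([572.8, 185.2,  66.5]), 0.59)]
spanner_tail [(array([493. ,  44.8,  66.5]), 0.76)]
```

Call:
carry_out:
  moves:
    - {"jaw":0,"xyz":[-8,0,0],"roll":0}
    - {"jaw":0,"xyz":[-10,0,0],"roll":0}
    - {"jaw":0,"xyz":[-10,0,0],"roll":0}
    - {"jaw":0,"xyz":[-15,0,0],"roll":0}
    - {"jaw":0,"xyz":[-30,0,0],"roll":0}
    - {"jaw":0,"xyz":[-40,0,0],"roll":0}
    - {"jaw":0,"xyz":[-20,0,30],"roll":0}
    - {"jaw":0,"xyz":[0,0,50],"roll":0}
    - {"jaw":0,"xyz":[0,0,60],"roll":0}
    - {"jaw":0,"xyz":[0,0,60],"roll":0}
    - {"jaw":0,"xyz":[0,0,50],"roll":0}
    - {"jaw":0,"xyz":[0,0,0],"roll":0}

```text
time_s: 23.22
tool_pos: [409.8, -127.8, 196.1]
ee_rot: [-0.602, -0.371, 0.602, -0.371]
contact_force: [0.6, 0.3, -3.1]
grip_width: 0.237
```

```bash
python3 nutview.py i -86; cat > fit2.py <<'E'
from fit import *
ths=np.arange(float(sys.argv[2]),float(sys.argv[3]),2.)
for n in("scene","top"):
    p=imaging.snapshot(n); p["image"]=np.load(f"/tmp/{sys.argv[1]}_{n}.npy"); e=scan(p,ths); print(n,ths[e.argmin()],dict(zip(ths,e.round(1))))
E
python3 fit2.py i -106 -60
```

```text
scene -78.0 {np.float64(-106.0): np.float64(17.7), np.float64(-104.0): np.float64(18.1), np.float64(-102.0): np.float64(18.1), np.float64(-100.0): np.float64(17.9), np.float64(-98.0): np.float64(17.9), np.float64(-96.0): np.float64(18.2), np.float64(-94.0): np.float64(18.7), np.float64(-92.0): np.float64(18.9), np.float64(-90.0): np.float64(19.0), np.float64(-88.0): np.float64(18.6), np.float64(-86.0): np.float64(17.9), np.float64(-84.0): np.float64(16.7), np.float64(-82.0): np.float64(15.7), np.float64(-80.0): np.float64(15.1), np.float64(-78.0): np.float64(14.8), np.float64(-76.0): np.float64(14.9), np.float64(-74.0): np.float64(15.5), np.float64(-72.0): np.float64(16.3), np.float64(-70.0): np.float64(17.1), np.float64(-68.0): np.float64(17.8), np.float64(-66.0): np.float64(18.5), np.float64(-64.0): np.float64(18.7), np.float64(-62.0): np.float64(18.7)}
top -84.0 {np.float64(-106.0): np.float64(17.6), np.float64(-104.0): np.float64(17.6), np.float64(-102.0): np.float64(17.3), np.float64(-100.0): np.float64(16.8), np.float64(-98.0): np.float64(16.6), np.float64(-96.0): np.float64(16.7), np.float64(-94.0): np.float64(16.5), np.float64(-92.0): np.float64(16.3), np.float64(-90.0): np.float64(16.1), np.float64(-88.0): np.float64(15.6), np.float64(-86.0): np.float64(15.3), np.float64(-84.0): np.float64(14.7), np.float64(-82.0): np.float64(14.7), np.float64(-80.0): np.float64(14.9), np.float64(-78.0): np.float64(15.6), np.float64(-76.0): np.float64(16.4), np.float64(-74.0): np.float64(17.4), np.float64(-72.0): np.float64(18.3), np.float64(-70.0): np.float64(18.9), np.float64(-68.0): np.float64(19.2), np.float64(-66.0): np.float64(19.3), np.float64(-64.0): np.float64(19.0), np.float64(-62.0): np.float64(19.0)}
```

View pics/i.png

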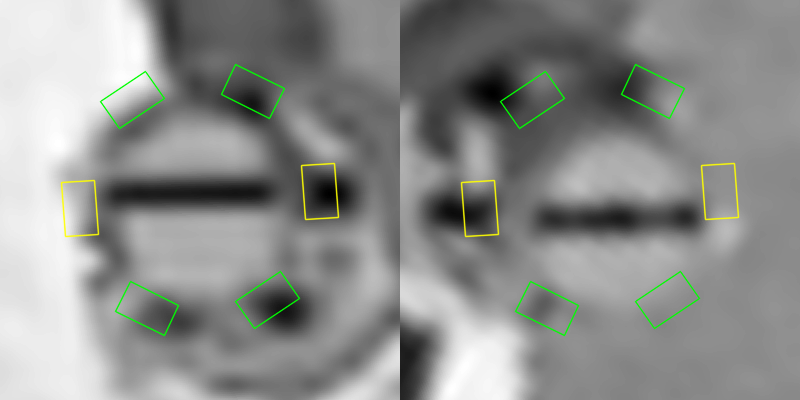

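Top patch: saw cut at (190,192), slot shadows at (330,195), (285,310), (250,103), (175,318). The fits (scene −78°, top −83°, with opposite biases as in the initial pictures) give slots at about −80.5°, so the nut has turned about 1.5 rad and about 9.5° remain. I reseat one flat back (handle at −50.5°), well away from the tin.

```bash
python3 - <<'E'
from h import *
s=st(); 
a=np.radians(-50.5); g=np.array([570,189.5])+160*np.array([np.cos(a),np.sin(a)])
p,y=rows(s["tool_pos"],-26.5,(*g,140),39.5,8,0)
E
```

```text
t 23.725 pos [ 411.8 -125.1  195.1] yaw -26.39 tilt -1.0 F [-0.2 -0.4 -3.4] jaw 0.241
[{"jaw": 0, "xyz": [7.0, 18.0, -36.0], "roll": -8.2}, {"jaw": 0, "xyz": [7.0, 24.0, -33.0], "roll": -8.3}, {"jaw": 0, "xyz": [7.0, 28.0, -29.0], "roll": -8.2}, {"jaw": 0, "xyz": [7.0, 31.0, -25.0], "roll": -8.3}, {"jaw": 0, "xyz": [6.0, 35.0, -20.0], "roll": -8.2}, {"jaw": 0, "xyz": [7.0, 38.0, -15.0], "roll": -8.3}, {"jaw": 0, "xyz": [7.0, 39.0, -9.0], "roll": -8.2}, {"jaw": 0, "xyz": [7.0, 40.0, -4.0], "roll": -8.3}] 
->  [671.5  66.2 140.1] 39.5 max 40.0
```

Call:
carry_out:
  moves:
    - {"jaw":0,"xyz":[7,18,-36],"roll":-8.2}
    - {"jaw":0,"xyz":[7,24,-33],"roll":-8.3}
    - {"jaw":0,"xyz":[7,28,-29],"roll":-8.2}
    - {"jaw":0,"xyz":[7,31,-25],"roll":-8.3}
    - {"jaw":0,"xyz":[6,35,-20],"roll":-8.2}
    - {"jaw":0,"xyz":[7,38,-15],"roll":-8.3}
    - {"jaw":0,"xyz":[7,39,-9],"roll":-8.2}
    - {"jaw":0,"xyz":[7,40,-4],"roll":-8.3}
    - {"jaw":0,"xyz":[35,0,0],"roll":0}
    - {"jaw":0,"xyz":[30,0,0],"roll":0}
    - {"jaw":0,"xyz":[0,0,0],"roll":0}
    - {"jaw":0,"xyz":[0,0,0],"roll":0}

```text
time_s: 25.22
tool_pos: [672.0, 66.1, 76.2]
ee_rot: [0.302, 0.639, -0.301, 0.64]
contact_force: [0.5, 0.1, -2.5]
grip_width: 0.237
```

```bash
cat > rel.py <<'E'
from h import *
s=st(); pos=s["tool_pos"]; M=R.from_quat(s["ee_rot"]).as_matrix(); yaw=np.degrees(np.arctan2(M[1,1],M[0,1]))
d=pos[:2]-[570,189.5]; print("r,lat in tool z,y:",(Rt(yaw).T@[*d,0])[[2,1]].round(2))
p=imaging.snapshot("scene")
for q in("jaw_centre","spanner_tail"): print(q,[(at_z(p,[r["xy"]],pos[2]+4.4)[0].round(1),round(r["confidence"],2)) for r in models.tip_of(p,q)[:2]])
E
python3 rel.py
```

```text
t 25.225 pos [672.   66.1  76.2] yaw 39.54 tilt -1.0 F [ 0.5  0.1 -2.5] jaw 0.237
r,lat in tool z,y: [1.6013e+02 1.0000e-01]
jaw_centre [(array([610.5, 137.3,  80.6]), 0.88), (array([569.3, 186.4,  80.6]), 0.59)]
spanner_tail [(array([710.6,  19.6,  80.6]), 0.92), (array([566.6, 189.5,  80.6]), 0.47)]
```

Call:
carry_out:
  moves:
    - {"jaw":0,"xyz":[14,0,0],"roll":0}
    - {"jaw":0,"xyz":[0,0,-10],"roll":0}
    - {"jaw":0,"xyz":[0,0,-10],"roll":0}
    - {"jaw":0,"xyz":[0,0,-8],"roll":0}
    - {"jaw":0,"xyz":[0,0,-5],"roll":0}
    - {"jaw":0,"xyz":[0,0,-4],"roll":0}
    - {"jaw":0,"xyz":[0,0,0],"roll":0}

```text
time_s: 26.25
tool_pos: [647.5, 94.5, 61.3]
ee_rot: [0.301, 0.64, -0.301, 0.64]
contact_force: [-0.1, 0.0, -3.5]
grip_width: 0.239
```

Call:
carry_out:
  moves:
    - {"jaw":0,"xyz":[0,0,-5],"roll":0}
    - {"jaw":0,"xyz":[0,0,-5],"roll":0}
    - {"jaw":0,"xyz":[0,0,0],"roll":0}

```text
time_s: 26.62
tool_pos: [641.0, 102.4, 61.2]
ee_rot: [0.301, 0.64, -0.301, 0.64]
contact_force: [-0.7, 0.2, -3.0]
grip_width: 0.235
```

Call:
carry_out:
  moves:
    - {"jaw":0,"xyz":[0,0,-4],"roll":0}
    - {"jaw":0,"xyz":[0,0,-4],"roll":0}
    - {"jaw":0,"xyz":[0,0,0],"roll":0}

```text
time_s: 27.0
tool_pos: [635.9, 108.5, 61.2]
ee_rot: [0.301, 0.64, -0.301, 0.64]
contact_force: [0.9, 0.0, -3.6]
grip_width: 0.239
```

```bash
python3 rel.py
```

```text
t 27.0 pos [635.9 108.5  61.2] yaw 39.55 tilt -1.0 F [ 0.9  0.  -3.6] jaw 0.239
r,lat in tool z,y: [104.39  -0.78]
jaw_centre [(array([571.4, 178.9,  65.6]), 0.68), (array([567.2, 188. ,  65.6]), 0.22)]
spanner_tail [(array([684.8,  63.6,  65.6]), 0.9)]
```

Call:
carry_out:
  moves:
    - {"jaw":0,"xyz":[-1,-5.4,-0.1],"roll":3}
    - {"jaw":0,"xyz":[0,-5.4,-0.1],"roll":3}

```text
time_s: 27.4
tool_pos: [627.7, 101.8, 62.3]
ee_rot: [0.335, 0.623, -0.335, 0.623]
contact_force: [0.2, 1.4, -4.3]
grip_width: 0.24
```

Call:
carry_out:
  moves:
    - {"jaw":0,"xyz":[0,-5.4,-0.1],"roll":3}

```text
time_s: 27.52
tool_pos: [623.2, 99.0, 62.3]
ee_rot: [0.352, 0.613, -0.351, 0.614]
contact_force: [0.5, 1.3, -3.5]
grip_width: 0.234
```

Call:
carry_out:
  moves:
    - {"jaw":0,"xyz":[0,-5.4,-0.1],"roll":3}

```text
time_s: 27.65
tool_pos: [619.0, 96.2, 62.5]
ee_rot: [0.368, 0.604, -0.367, 0.605]
contact_force: [2.4, 1.1, -4.2]
grip_width: 0.238
```

Call:
carry_out:
  moves:
    - {"jaw":0,"xyz":[0,-5.4,-0.1],"roll":3}

```text
time_s: 27.78
tool_pos: [615.2, 93.5, 62.7]
ee_rot: [0.383, 0.593, -0.382, 0.596]
contact_force: [4.2, -0.5, -3.6]
grip_width: 0.238
```

Call:
carry_out:
  moves:
    - {"jaw":0,"xyz":[0,-5.4,-0.1],"roll":3}
    - {"jaw":0,"xyz":[0,0,0],"roll":0}

```text
time_s: 28.02
tool_pos: [610.1, 91.0, 62.8]
ee_rot: [0.398, 0.584, -0.397, 0.586]
contact_force: [4.9, -2.0, -4.2]
grip_width: 0.237
```

```bash
python3 rel.py; python3 nutview.py j -88; python3 fit2.py j -98 -70
```

```text
t 28.025 pos [610.1  91.   62.8] yaw 21.62 tilt -1.0 F [ 4.9 -2.  -4.2] jaw 0.237
r,lat in tool z,y: [106.3    0.97]
jaw_centre [(array([570.3, 177.9,  67.2]), 0.77), (array([562.3, 188.5,  67.2]), 0.75)]
spanner_tail [(array([633.5,  38.3,  67.2]), 0.96)]
scene -80.0 {np.float64(-98.0): np.float64(22.9), np.float64(-96.0): np.float64(23.1), np.float64(-94.0): np.float64(23.5), np.float64(-92.0): np.float64(23.4), np.float64(-90.0): np.float64(23.2), np.float64(-88.0): np.float64(22.5), np.float64(-86.0): np.float64(21.5), np.float64(-84.0): np.float64(20.2), np.float64(-82.0): np.float64(19.7), np.float64(-80.0): np.float64(19.4), np.float64(-78.0): np.float64(19.7), np.float64(-76.0): np.float64(20.3), np.float64(-74.0): np.float64(20.9), np.float64(-72.0): np.float64(21.7)}
top -72.0 {np.float64(-98.0): np.float64(2.5), np.float64(-96.0): np.float64(2.4), np.float64(-94.0): np.float64(2.3), np.float64(-92.0): np.float64(2.2), np.float64(-90.0): np.float64(2.2), np.float64(-88.0): np.float64(2.2), np.float64(-86.0): np.float64(2.4), np.float64(-84.0): np.float64(2.4), np.float64(-82.0): np.float64(2.2), np.float64(-80.0): np.float64(2.2), np.float64(-78.0): np.float64(2.0), np.float64(-76.0): np.float64(1.9), np.float64(-74.0): np.float64(1.8), np.float64(-72.0): np.float64(1.7)}
```

Call:
carry_out:
  moves:
    - {"jaw":0,"xyz":[0,-5.4,-0.8],"roll":3}
    - {"jaw":0,"xyz":[0,-3.6,-0.6],"roll":2}
    - {"jaw":0,"xyz":[0,0,0],"roll":0}

```text
time_s: 29.05
tool_pos: [601.4, 87.9, 62.8]
ee_rot: [0.422, 0.565, -0.422, 0.569]
contact_force: [5.7, -7.4, -3.9]
grip_width: 0.236
```

```bash
python3 rel.py; python3 nutview.py k -88; python3 fit2.py k -98 -70 | head -1
```

```text
t 29.05 pos [601.4  87.9  62.8] yaw 16.66 tilt -1.0 F [ 5.7 -7.4 -3.9] jaw 0.236
r,lat in tool z,y: [106.3   1. ]
jaw_centre [(array([566.6, 184.7,  67.2]), 0.81)]
spanner_tail [(array([623.5,  28.5,  67.2]), 0.93)]
scene -86.0 {np.float64(-98.0): np.float64(23.4), np.float64(-96.0): np.float64(23.2), np.float64(-94.0): np.float64(22.7), np.float64(-92.0): np.float64(21.8), np.float64(-90.0): np.float64(20.9), np.float64(-88.0): np.float64(20.0), np.float64(-86.0): np.float64(19.8), np.float64(-84.0): np.float64(20.2), np.float64(-82.0): np.float64(21.1), np.float64(-80.0): np.float64(21.7), np.float64(-78.0): np.float64(22.6), np.float64(-76.0): np.float64(23.2), np.float64(-74.0): np.float64(23.4), np.float64(-72.0): np.float64(23.4)}
```

The scene fit now reads −86.5 (bias about +2, so about −88.5) and tool angles suggest about −91. I stop here, back off, lift clear and check with both cameras.

Call:
carry_out:
  moves:
    - {"jaw":0,"xyz":[0,3.6,1],"roll":-2}
    - {"jaw":0,"xyz":[0,3.6,0.5],"roll":-2}
    - {"jaw":0,"xyz":[0,3.6,0],"roll":-2}
    - {"jaw":0,"xyz":[0,0,0],"roll":0}

```text
time_s: 30.2
tool_pos: [610.2, 92.4, 62.0]
ee_rot: [0.393, 0.588, -0.392, 0.588]
contact_force: [2.1, 1.0, -2.6]
grip_width: 0.237
```

```bash
python3 rel.py
```

```text
t 30.2 pos [610.2  92.4  62. ] yaw 22.54 tilt -1.0 F [ 2.1  1.  -2.6] jaw 0.237
r,lat in tool z,y: [105.12  -0.12]
jaw_centre [(array([568.7, 179.7,  66.4]), 0.55)]
spanner_tail [(array([638. ,  36.2,  66.4]), 0.62)]
```

Call:
carry_out:
  moves:
    - {"jaw":0,"xyz":[-8,0,0],"roll":0}
    - {"jaw":0,"xyz":[-10,0,0],"roll":0}
    - {"jaw":0,"xyz":[-10,0,0],"roll":0}
    - {"jaw":0,"xyz":[-20,0,0],"roll":0}
    - {"jaw":0,"xyz":[-40,0,0],"roll":0}
    - {"jaw":0,"xyz":[-50,0,0],"roll":0}
    - {"jaw":0,"xyz":[-15,-10,30],"roll":2}
    - {"jaw":0,"xyz":[0,-35,50],"roll":4}
    - {"jaw":0,"xyz":[0,-35,50],"roll":4}
    - {"jaw":0,"xyz":[0,-35,50],"roll":4}
    - {"jaw":0,"xyz":[0,-35,50],"roll":4}
    - {"jaw":0,"xyz":[0,-30,50],"roll":3.5}

```text
time_s: 31.85
tool_pos: [499.6, -221.5, 215.9]
ee_rot: [0.496, 0.504, -0.496, 0.504]
contact_force: [1.1, -0.2, -3.1]
grip_width: 0.239
```

```bash
st() { :; }; python3 -c "
from h import *
st()"; python3 nutview.py l -90; python3 fit2.py l -100 -76
```

```text
t 31.85 pos [ 499.6 -221.5  215.9] yaw 0.94 tilt -1.0 F [ 1.1 -0.2 -3.1] jaw 0.239
scene -86.0 {np.float64(-100.0): np.float64(19.6), np.float64(-98.0): np.float64(19.5), np.float64(-96.0): np.float64(19.2), np.float64(-94.0): np.float64(18.6), np.float64(-92.0): np.float64(17.7), np.float64(-90.0): np.float64(16.9), np.float64(-88.0): np.float64(16.0), np.float64(-86.0): np.float64(15.8), np.float64(-84.0): np.float64(16.6), np.float64(-82.0): np.float64(17.7), np.float64(-80.0): np.float64(18.7), np.float64(-78.0): np.float64(19.7)}
top -88.0 {np.float64(-100.0): np.float64(18.2), np.float64(-98.0): np.float64(17.7), np.float64(-96.0): np.float64(17.4), np.float64(-94.0): np.float64(16.7), np.float64(-92.0): np.float64(15.9), np.float64(-90.0): np.float64(15.2), np.float64(-88.0): np.float64(14.9), np.float64(-86.0): np.float64(15.2), np.float64(-84.0): np.float64(15.7), np.float64(-82.0): np.float64(17.5), np.float64(-80.0): np.float64(18.3), np.float64(-78.0): np.float64(19.4)}
```

View pics/l.png

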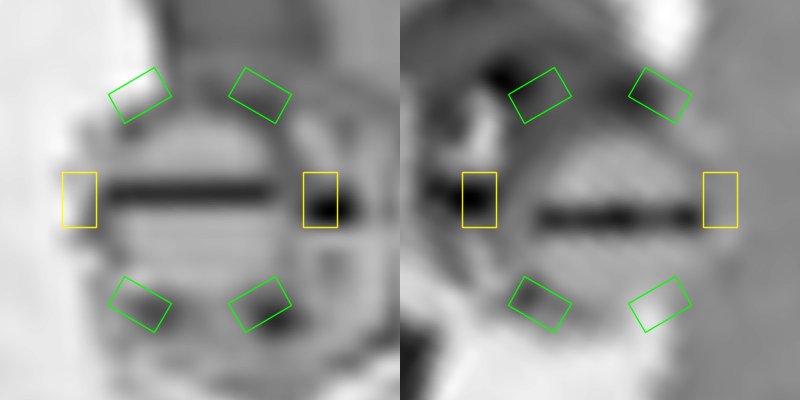

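```bash
cat > fit3.py <<'E'
from fit import *
from concurrent.futures import ProcessPoolExecutor as PE
ths=np.arange(-96,-79,2.)
P={}
for n in("scene","top"):
    p=imaging.snapshot(n); p=dict(p); p["image"]=np.load(f"/tmp/l_{n}.npy"); P[n]=p
def job(a): n,dx,dy,el,az=a; return a,scan(P[n],ths,C+[dx,dy],el,az)
J=[(n,dx,dy,el,az) for n in P for dx in(-.8,.8) for dy in(-.8,.8) for el in(32,42) for az in(183,193)]
J+=[(n,0,0,el,az) for n in P for el in(32,42) for az in (183,193)]
import os; print(os.cpu_count())
with PE() as ex: Rz=list(ex.map(job,J))
for n in P:
    for a,e in sorted([r for r in Rz if r[0][0]==n],key=lambda r:r[1].min())[:4]:
        i=min(max(e.argmin(),1),len(e)-2); q=np.polyfit(ths[i-1:i+2],e[i-1:i+2],2); print(a,"min %.1f at %.1f"%(e.min(),-q[1]/2/q[0]))
E
timeout 400 python3 fit3.py
```

```text
4
('scene', -0.8, 0.8, 42, 183) min 14.9 at -90.0
('scene', -0.8, 0.8, 32, 183) min 15.4 at -90.1
('scene', -0.8, 0.8, 42, 193) min 15.5 at -89.4
('scene', -0.8, -0.8, 42, 193) min 15.7 at -89.2
('top', -0.8, -0.8, 42, 193) min 13.4 at -85.6
('top', -0.8, -0.8, 42, 183) min 13.5 at -85.7
('top', -0.8, -0.8, 32, 183) min 13.6 at -85.7
('top', -0.8, -0.8, 32, 193) min 13.7 at -85.6
```

Both views show the slots lined up with the cut: right slot shadow at (325,208) and lower pair (150,310)/(268,315), symmetric about the cut. The refined fits give −90° (scene) and −85.7° (top), mean about −88° against −90°, within slot-versus-hole clearance. I leave it and lay the spanner back.

Call:
carry_out:
  moves:
    - {"jaw":0,"xyz":[0,-28,45],"roll":0}
    - {"jaw":0,"xyz":[0,-27,45],"roll":0}
    - {"jaw":0,"xyz":[20,0,0],"roll":0}
    - {"jaw":0,"xyz":[45,0,0],"roll":0}
    - {"jaw":0,"xyz":[35,0,0],"roll":0}
    - {"jaw":0,"xyz":[20,0,0],"roll":0}
    - {"jaw":0,"xyz":[0,0,0],"roll":0}
    - {"jaw":0,"xyz":[0,0,0],"roll":0}

```text
time_s: 33.45
tool_pos: [449.0, -311.3, 96.1]
ee_rot: [0.495, 0.504, -0.495, 0.505]
contact_force: [0.3, -0.2, -3.4]
grip_width: 0.237
```

Call:
carry_out:
  moves:
    - {"jaw":0,"xyz":[8,-4,0],"roll":0}
    - {"jaw":0,"xyz":[7,0,0],"roll":0}
    - {"jaw":0,"xyz":[4,0,0],"roll":0}
    - {"jaw":0,"xyz":[2.5,0,0],"roll":0}
    - {"jaw":0,"xyz":[0,0,0],"roll":0}

```text
time_s: 34.08
tool_pos: [444.2, -311.1, 73.7]
ee_rot: [0.496, 0.504, -0.495, 0.505]
contact_force: [0.5, 0.7, -2.5]
grip_width: 0.238
```

Weight still about 3 N, so I go 1 mm lower, release gently and clear off.

Call:
carry_out:
  moves:
    - {"jaw":0,"xyz":[1,0,0],"roll":0}
    - {"jaw":0,"xyz":[0,0,0],"roll":0}
    - {"jaw":0.35,"xyz":[0,0,0],"roll":0}
    - {"jaw":0.45,"xyz":[0,0,0],"roll":0}
    - {"jaw":0.45,"xyz":[0,0,0],"roll":0}
    - {"jaw":0.45,"xyz":[-20,0,0],"roll":0}
    - {"jaw":0.45,"xyz":[-50,0,0],"roll":0}
    - {"jaw":0.45,"xyz":[-55,0,0],"roll":0}
    - {"jaw":0.45,"xyz":[-20,-20,45],"roll":0}
    - {"jaw":0.45,"xyz":[0,-20,45],"roll":0}
    - {"jaw":0.45,"xyz":[0,-20,45],"roll":0}
    - {"jaw":0.45,"xyz":[0,0,0],"roll":0}

```text
time_s: 35.58
tool_pos: [385.1, -449.8, 217.1]
ee_rot: [0.496, 0.503, -0.497, 0.503]
contact_force: [-0.2, 0.4, -0.0]
grip_width: 0.449
```

```bash
python3 look.py; python3 - <<'E'
from h import *
p=imaging.snapshot("top")
for q in("ink_tin","tool_cabinet_drawer0_handle"):
  for r in models.tip_of(p,q)[:3]: print(q,at_z(p,[r["xy"]],0 if q=="ink_tin" else 91)[0].round(1),round(r["confidence"],2))
a=rect(p,(440,-288),84,170,400); b=rect(p,(425,103),0,170,400)
cv2.imwrite("pics/m.png",np.hstack([a,b]))
E
```

```text
t 35.575 pos [ 385.1 -449.8  217.1] yaw 0.8 tilt -1.0 F [-0.2  0.4 -0. ] jaw 0.449
scene tool_cabinet_drawer0_handle [249.4 134.4] 0.84 [ 344.7 -300.4   91. ]
scene drawer_floor [201.  165.7] 0.77 [ 510.2 -273.6   72. ]
scene spanner [231.9 168.7] 0.91 [ 444.9 -219.1   72. ]
scene spanner [255.2 135.7] 0.61 [ 322.3 -307.5   72. ]
scene jaw_centre [235.  164.7] 0.81 [ 433.2 -222.7   78. ]
scene jaw_centre [273.2 322. ] 0.28 [590.8 229.6  78. ]
scene spanner_tail [205.1 136.1] 0.93 [ 448.4 -375.4   78. ]
scene small_spanner [213.1 183.3] 0.55 [ 512.6 -195.6   72. ]
top tool_cabinet_drawer0_handle [332.  252.3] 0.75 [ 335.8 -289.4   91. ]
top drawer_floor [329.8 186.8] 0.78 [ 499.7 -290.1   72. ]
top spanner [297.8 205.6] 0.97 [ 450.9 -208.5   72. ]
top spanner [138.7 156.4] 0.66 [572.4 199.4  72. ]
top jaw_centre [300.6 207.9] 0.65 [ 444.6 -214.7   78. ]
top spanner_tail [360.6 205.6] 0.91 [ 452.1 -366.5   78. ]
top spanner_tail [142.9 159.2] 0.36 [563.8 186.1  78. ]
top small_spanner [140.6 154.7] 0.75 [576.9 194.7  72. ]
ink_tin [422.7  99.1   0. ] 0.93
ink_tin [ 194.7 -311.1    0. ] 0.8
tool_cabinet_drawer0_handle [ 333.6 -282.7   91. ] 0.82
```

View pics/m.png

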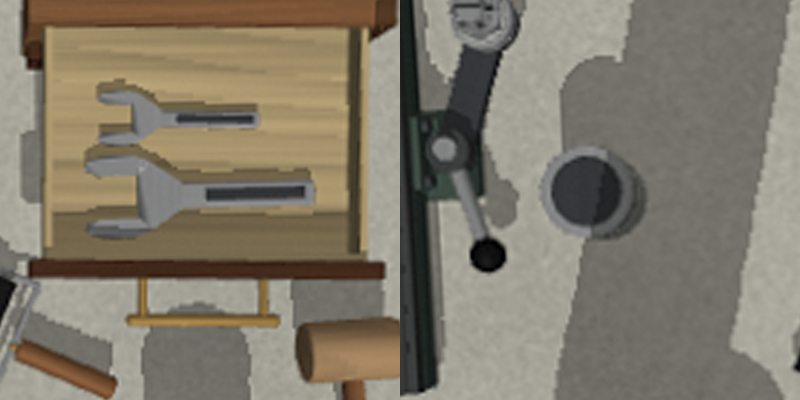

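The spanner lies flat in the drawer at (200,192), the drawer is still fully out (bar at (203,320)), and the tin stands where it was at (590,190).

```bash
python3 -c "
from h import *
st(); print(env.sign_off())"
```

```text
t 36.425 pos [ 386.5 -447.1  217.6] yaw 1.03 tilt -1.0 F [-0.7 -0.2  0.8] jaw 0.448
the job is handed in; nothing more can be done
None
```

I pulled the top drawer out to its stop and took the big spanner, the front one of the two. I turned the nut clockwise in two bites, laid the spanner back where it came from, and handed the job in at 36.4 s.

- **Turn:** the nut went about 93° in all, roughly 1.63 rad. That is past one flat and inside the 1.22–1.78 window.
- **Line-up:** my two angle fits of the nut disagree. The scene camera put the slots at about −90° and the top camera at about −86°, against a cotter hole at −90°. The mean is about 2° short of exact, and the tool angles suggested about 1.5° past. I judged this close enough for a 6.5 mm slot over a 4 mm hole and did not nudge it further.
- **Last checks:** the last picture shows the spanner flat in the drawer, the drawer still fully out and the small spanner undisturbed. The ink tin is unmoved to within a few mm, which is the limit of the measurement. The robot was touching nothing when I handed in.

The spanner trailed the tool by about 12° while turning the nut, where the jaw clearance alone explains 6°. I put that down to give in the grip, so I set the final angle by the pictures rather than by the arm.

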